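# Free two lacquer brushes from their rack

## Robot

A 7-joint arm with a two-finger parallel gripper is mounted at the origin on the work surface. World frame = base frame: x ahead of the robot, y to its left, z up, the work surface at z = 0. Lengths are in m, angles in rad, forces in N, time in s.
With the tool pointing down it reaches from about 0.425 to 0.825 m from the base axis. Payload 3.6 kg.
Tool frame: the origin (TCP) lies where the fingers leave the gripper's body, on its centre line; the fingertips stand 73 mm ahead of it and the grasp point (between the pads) lies 54 mm ahead of it; x points along the fingers, y is the direction in which the jaws open and shut, and the axes are right-handed (so a half turn about x gives the same grasp; the last joint's range is limited). The gripper opens to 85 mm and grips with 20 to 120 N. Pads are 22 mm wide; open, the fingers measure 114 mm over their backs; the gripper's body (76 mm by 85 mm) begins 54 mm behind the grasp point. The pads swing forward as they close: fully open they stand 13 mm farther back than shut.
Start: joints at [1.232, 0.615, -0.013, 1.423, 0.008, 1.103, -0.04], TCP at [0.199, -0.619, 0.304] pointing down, gripper open.
Joint ranges: [-3.12, 3.12], [-0.3, 2.06], [-1.34, 1.32], [0.26, 2.42], [-1.36, 4.5], [0.01, 1.98], [-2.84, 2.84]. Speed limits (rad/s): [2.79, 2.79, 3.14, 3.14, 3.14, 3.14, 3.14].

## Interface

Orientations are given as a unit quaternion [x, y, z, w].
In Python, from station import arm, snapshot, camera_info, ticket gives the robot as it stands. Calls block until the motion is done:
- arm.movep(position, orientation): joint-space move of the TCP to a pose.
- arm.line_to(position, velocity=0.15, ori=None): straight line of the TCP; ori=None keeps the orientation; velocity is the mean speed in m/s.
- arm.move_j(angles): joint-space move.
- arm.move_gripper(opening, effort=None): opening from 0.0 (shut) to 1.0 (fully open); effort is the grip in N (None keeps the last); returns when the fingers have stopped.
- arm.pause(seconds).
- arm.ik(position, orientation): joint angles nearest the present ones, or None.
- snapshot(name): name is "scene" or "side" or "wrist"; returns the picture (400x640x3 uint8, blue, green, red); there is no depth.
- camera_info(name): a dict with "fx", "fy", "cx", "cy" (pixels), "R" (3x3) and "t" (3): a world point X has camera coordinates R X + t; the wrist camera has in their place "T_tool_cam" (4x4, takes a point from camera to tool coordinates, whose origin is the TCP and whose axes are the tool frame's). Camera axes: x right, y down, z forward; pixel columns grow to the right and rows downward; lengths in m; the calibration is good to about 2 mm. A picture is of the moment at which its call begins: read the wrist's pose just before it. camera_info takes no time and is no camera call.
A pose or a line that the arm cannot do raises arm.MotionError and nothing moves.
- ticket.finish_job(): hands the job in, once; it reports no verdict.
Readings, each from a call of its own:
- arm.read_time(): time.
- arm.read_joint_positions(): joint angles.
- arm.read_dq(): joint speeds.
- arm.read_effort(): joint torques, N m.
- arm.read_tool_pos(): TCP position.
- arm.read_eef_rot(): TCP orientation.
- arm.read_ft_force(): force on the tool from outside, world axes, zero at the start.
- arm.read_wrist_torque(): the same for the moment, N m.
- arm.read_opening(): opening from 0.0 (shut) to 1.0 (fully open).
Only numpy, scipy, OpenCV 4.12 (cv2) and the standard library are available. Lean on these libraries where they do the work, as an engineer would, in place of code of your own. Each camera call takes 0.05 s, during which the arm holds its last target.

## Task

Work the retaining bar out of the two hooks of the sloping brush rack and lay it lengthwise in the middle of the shallow tool tray. Then take out the wide and the medium brush and lay them side by side, centred and flat across both rails of the brush rest, so that their hair hangs clear. The narrow brush stays in the rack; do not shift or tip the rack, which stands loose, and leave the white bowl and the jar alone.

Things in the scene. Friction and masses are not known exactly. Their poses are not given: they have to be found in the camera images.
- rack: wooden brush rack standing loose on the bench, 1.6 to 2.2 kg: it slides or tips under a push or pull of some 10 N. Base 225 x 288 x 20 mm; origin under the base's centre; z up; a bed slopes up along its +x at 30 degrees, facing its -x. Three places at y -66, 0, +66 mm hold one brush each, in any order. A retaining bar lies over them in two hooks at y +-132 mm
- rack_bed (a point): point on the bed's plane (the brushes' undersides) below the middle of the middle brush; rack axes (not tilted). Up-slope = (cos 30, 0, sin 30), outward normal = (-sin 30, 0, cos 30). Brushes lie on cross rails 18 mm wide, centred 55 mm down-slope and 60 mm up-slope of it, with 12 mm pegs between places; open below between the rails. A 12 mm ledge holds their lower ends
- hook_left (a point): left (+y) hook of the rack: 8 mm steel plate with a slot along the slope, 33.5 mm above the bed's plane. Point: where the bar's pin lies, the slot's lower end; rack axes. A dark screwed keeper roofs the slot 2.5 mm above the pins (its top 13.5 mm above their middle) but for a 12.5 mm mouth. It is adjustable: the mouth's middle is 10 to 28 mm up-slope of this point, not measured, both sides alike. Pins can go 41 mm
- hook_right (a point): right (-y) hook of the rack: 8 mm steel plate with a slot along the slope, 33.5 mm above the bed's plane. Point: where the bar's pin lies, the slot's lower end; rack axes. A dark screwed keeper roofs the slot 2.5 mm above the pins (its top 13.5 mm above their middle) but for a 12.5 mm mouth. It is adjustable: the mouth's middle is 10 to 28 mm up-slope of this point, not measured, both sides alike. Pins can go 41 mm
- bar_mid (a point): retaining bar, its centre: wooden batten 246 mm long (y), 16 thick (x), 34 high (z), steel pin 10 mm across, 18 long, at the middle of each end; 130 to 210 g. At the start x is up-slope, z along the normal, underside 2.5 mm above the brushes. It comes out along the normal only at the hooks' mouths: slide it up-slope, drawing outward with a few N, and feel for where it gives
- wide_mid (a point): flat lacquer brush, 200 mm long, 14 mm thick, 42 mm wide: wooden handle, black hair on the last 30 mm at +x. The widest. Point: its centre, half-way through the thickness; x along the brush to the hair, y across, z out of its face. At the start it lies face up on the rack's slope, hair end uppermost. 45 to 120 g
- medium_mid (a point): flat lacquer brush, 200 mm long, 14 mm thick, 32 mm wide: wooden handle, black hair on the last 30 mm at +x. The middle one in width. Point: its centre, half-way through the thickness; x along the brush to the hair, y across, z out of its face. At the start it lies face up on the rack's slope, hair end uppermost. 45 to 120 g
- narrow_mid (a point): flat lacquer brush, 200 mm long, 14 mm thick, 20 mm wide: wooden handle, black hair on the last 30 mm at +x. The narrowest; stays in the rack. Point: its centre, half-way through the thickness; x along the brush to the hair, y across, z out of its face. At the start it lies face up on the rack's slope, hair end uppermost. 45 to 120 g
- rest_top (a point): brush rest, fixed, beside the rack (either side): two parallel wooden rails along y, 14 mm wide, centred at x +-45 mm from this point, tops at this point's height, 40 mm above the bench, 156 mm long between 10 mm end stops. Open down to the bench between the rails, but for feet at their ends. Point: centre of the rest; z up. Brushes lie along x
- tray: shallow dark red tool tray, fixed, 330 (x) by 140 mm (y), rim 18 mm high, walls and floor 6 mm thick; origin under its centre on the bench, z up. Empty; on the other side of the rack from the rest. The bar goes in lengthwise along x, on edge or on its side, either way round
- bowl: white mixing bowl with two sticks in it, 112 mm across, 60 mm high, loose bystander; origin under its centre
- jar: amber glass jar with a black cap, 56 mm across, 85 mm high, loose bystander; origin under its centre
Mind the look-alikes: they are no part of the job. Leave any green look-alike of the part that bears medium_mid alone.

How it is judged:
By the outcome, as a careful person would: the job done as asked, in the order asked, and still so for the second after the job is handed in, with the robot touching nothing.
It also fails if it takes over 72 s, if anything falls off the work surface, if the arm or the gripper's body presses on something with over 40 N, if the wrist force passes 120 N, or if a joint passes its speed limit or range.

## Working session

There is one attempt and no reset: what is moved stays moved. The work goes in short steps, each a Python script; the robot and the scene stay as the last script left them, time stands still between calls to the robot, and variables do not carry over. Pictures are saved under pics/ and viewed, and the job is handed in when it is done.

```bash
ls; mkdir -p pics
python3 - <<'E'
from station import arm, snapshot, camera_info
import cv2
for n in ("scene","side","wrist"):
    cv2.imwrite(f"pics/a_{n}.png",snapshot(n))
    c=camera_info(n); print(n,{k:(v if not hasattr(v,'tolist') else v.tolist()) for k,v in c.items()})
print(arm.read_time(),arm.read_tool_pos(),arm.read_eef_rot(),arm.read_ft_force())
E
```

```text
pics
scene {'fx': 515.1711921457925, 'fy': 515.1711921457925, 'cx': 315.63694516774126, 'cy': 193.91347361024134, 'R': [[0.6980619983699536, 0.7160344201939755, -0.0020385115217990313], [0.6101191366944483, -0.596290492507334, -0.5217205071535734], [-0.3747853858823312, 0.36294952492438737, -0.8531140351009315]], 't': [-0.27469904661637284, -0.32087312163253406, 1.8321861942445699]}
side {'fx': 445.22955473326965, 'fy': 445.22955473326965, 'cx': 310.3535624214429, 'cy': 200.47957534262423, 'R': [[-0.8911137754195206, -0.4537679395417616, 0.0033009546486443895], [-0.26956375271716276, 0.5234920945910246, -0.808264443187836], [0.36503646732704464, -0.721145397229107, -0.5888104054588924]], 't': [0.38968537915514895, 0.260383584653733, 1.0850035309726844]}
wrist {'fx': 285.71393650158467, 'fy': 285.71393650158467, 'cx': 315.04931922805764, 'cy': 196.54535420496953, 'T_tool_cam': [[-0.00026534186538913984, -0.29023601832573015, 0.9569550581193035, -0.07027689579985419], [0.9999997499040815, 0.0005503491302502266, 0.00044419321019795795, 0.0003719618325791485], [-0.000655580252619925, 0.9569549366518051, 0.2902357997082219, -0.07334809185963762], [0.0, 0.0, 0.0, 1.0]]}
0.15 [ 0.19930188 -0.6182408   0.30299084] [-0.69840499 -0.11052906  0.69864257 -0.10914377] [-0.43266645  0.22766309 -0.47415594]
```

View pics/a_scene.png

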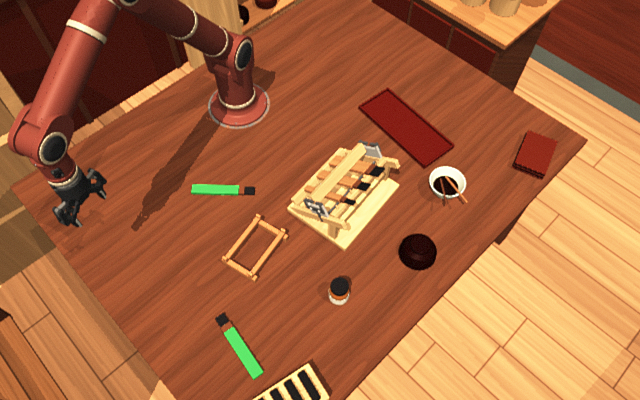

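View pics/a_side.png

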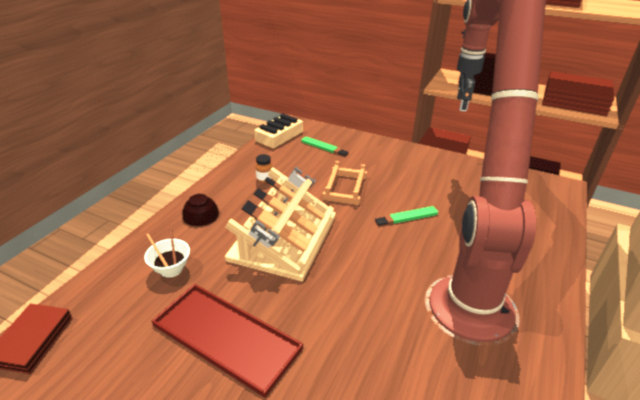

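View pics/a_wrist.png

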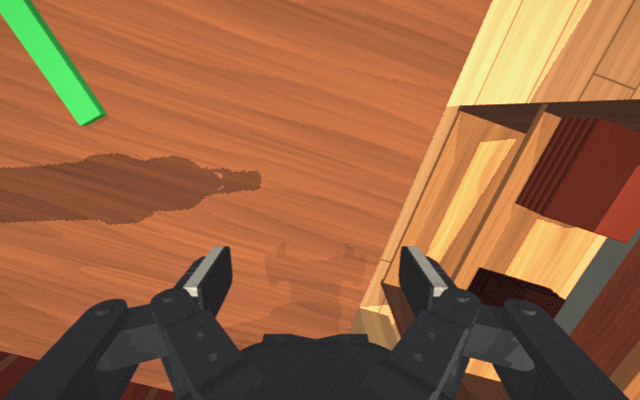

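```bash
cat > h.py <<'E'
import numpy as np, cv2
from scipy.spatial.transform import Rotation as Ro
from station import arm, snapshot, camera_info
def cam(n, pose=None):
    c=camera_info(n); K=np.array([[c['fx'],0,c['cx']],[0,c['fy'],c['cy']],[0,0,1]])
    if n=='wrist':
        p,q=pose; T=np.eye(4); T[:3,:3]=Ro.from_quat(q).as_matrix(); T[:3,3]=p
        W=np.linalg.inv(T@np.array(c['T_tool_cam'])); return K,W[:3,:3],W[:3,3]
    return K,np.array(c['R']),np.array(c['t'])
def unproj(C,uv,z):
    K,R,t=C; d=R.T@np.linalg.solve(K,[uv[0],uv[1],1.]); o=-R.T@t
    return o+d*(z-o[2])/d[2]
def proj(C,X):
    K,R,t=C; x=K@(R@np.asarray(X,float).reshape(-1,3).T+t[:,None]); return (x[:2]/x[2]).T
def crop(src,dst,x0,x1,y0,y1,s):
    im=cv2.imread(src)[y0:y1,x0:x1]; cv2.imwrite(dst,cv2.resize(im,None,fx=s,fy=s,interpolation=cv2.INTER_CUBIC))
E
python3 - <<'E'
from h import *
crop('pics/a_scene.png','pics/a_scene_c.png',270,430,130,260,5)
crop('pics/a_side.png','pics/a_side_c.png',210,350,160,285,5)
C=cam('scene')
for n,uv,z in [('base bottom',(345,248),0.),('base right',(398,187),.02),('base left',(289,208),0.02),
 ('tray',(362,104),.018),('tray',(386,90),.018),('tray',(452,146),.018),('tray',(428,165),.018),
 ('rest',(258,218),.04),('rest',(286,236),.04),('rest',(252,276),.04),('rest',(224,260),.04),('bowl',(448,182),.06),('jar',(340,287),.085),('g1',(222,190),0.01),('dome',(418,250),.03)]:
    print(n,unproj(C,uv,z).round(3))
E
```

```text
base bottom [ 0.658 -0.135  0.   ]
base right [0.633 0.129 0.02 ]
base left [ 0.449 -0.169  0.02 ]
tray [0.318 0.301 0.018]
tray [0.333 0.41  0.018]
tray [0.652 0.38  0.018]
tray [0.645 0.264 0.018]
rest [ 0.419 -0.266  0.04 ]
rest [ 0.522 -0.247  0.04 ]
rest [ 0.548 -0.4    0.04 ]
rest [ 0.454 -0.425  0.04 ]
bowl [0.742 0.23  0.06 ]
jar [ 0.754 -0.26   0.085]
g1 [ 0.248 -0.272  0.01 ]
dome [0.82  0.001 0.03 ]
```

View pics/a_scene_c.png

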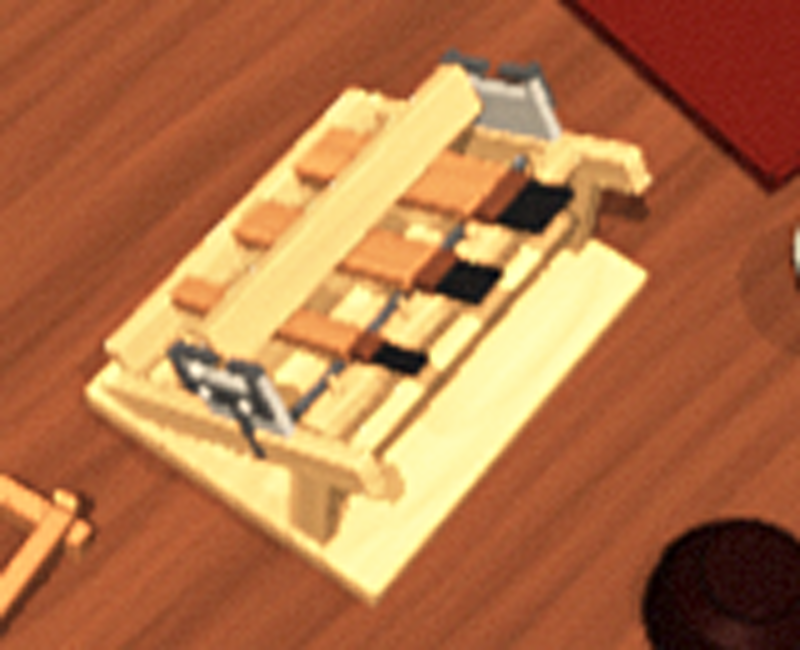

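View pics/a_side_c.png

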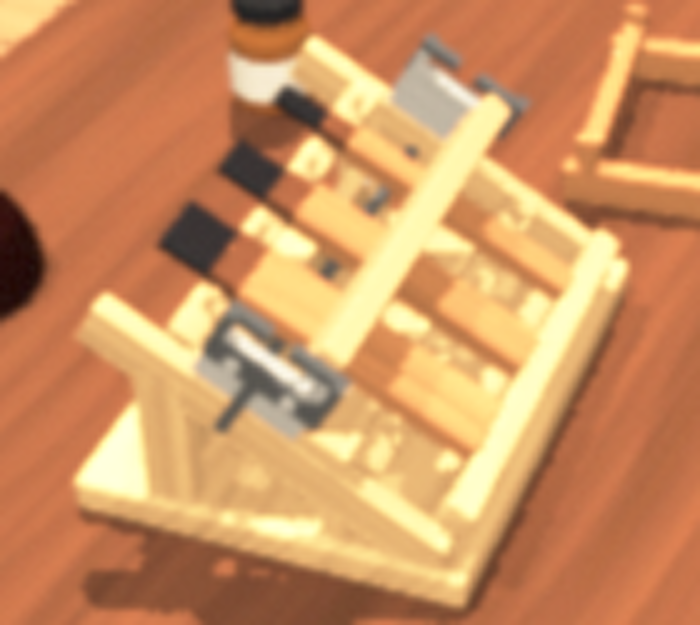

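```bash
cat >> h.py <<'E'
def Rt(x,y):
    x=np.array(x,float);y=np.array(y,float); x/=np.linalg.norm(x); y-=x*(x@y); y/=np.linalg.norm(y)
    return Ro.from_matrix(np.c_[x,y,np.cross(x,y)])
def shot(name):
    p,q=arm.read_tool_pos(),arm.read_eef_rot(); im=snapshot('wrist'); cv2.imwrite(f'pics/{name}.png',im)
    np.savez(f'pics/{name}.npz',p=p,q=q); return im
def wcam(name):
    d=np.load(f'pics/{name}.npz'); return cam('wrist',(d['p'],d['q']))
E
python3 - <<'E'
from h import *
for s in (1,-1):
  for p in [(0.6,-.03,.42),(0.5,-.03,.42),(0.6,-.1,.4),(.5,.1,.38)]:
    q=Rt([0,0,-1],[0,s,0]).as_quat(); print(s,p,arm.ik(p,q))
E
```

```text
1 (0.6, -0.03, 0.42) [ 0.48035069  0.55814817 -0.8319131   1.3646896   0.40898504  1.39434656
  1.22549853]
1 (0.5, -0.03, 0.42) [ 0.6630654   0.4014205  -0.94869652  1.63269154  0.33755618  1.28262903
  1.22545485]
1 (0.6, -0.1, 0.4) [ 0.57774111  0.57697429 -0.80225604  1.38105914  0.41314747  1.35483239
  1.34067036]
1 (0.5, 0.1, 0.38) [ 0.49021761  0.53719109 -1.16312959  1.68222781  0.51440149  1.26907661
  0.78960161]
-1 (0.6, -0.03, 0.42) [ 0.15430374  0.46199023 -0.23254607  1.37585021  0.10635038  1.31593531
 -1.65230955]
-1 (0.5, -0.03, 0.42) [ 0.24206579  0.29285866 -0.306814    1.64401515  0.09301083  1.21907948
 -1.65536334]
-1 (0.6, -0.1, 0.4) [ 0.21498269  0.48062149 -0.14253651  1.39369001  0.06877275  1.27211379
 -1.5026509 ]
-1 (0.5, 0.1, 0.38) [ 0.09471334  0.35472696 -0.47088361  1.69253366  0.17461876  1.13611793
 -1.99562988]
```

Run:
```python
from h import *
q=Rt([0,0,-1],[0,-1,0]).as_quat()
arm.movep((0.5,-.13,.40),q); shot('w1'); print(arm.read_time())
arm.movep((0.5,.12,.40),q); shot('w2'); print(arm.read_time(),arm.read_tool_pos(),arm.read_joint_positions())
```

```text
2.2917
3.325 [0.50068842 0.11741858 0.39985148] [-0.08688165  0.32635294 -0.26014568  1.64988917  0.09119473  1.17747983
 -1.9441321 ]
```

View pics/w1.png

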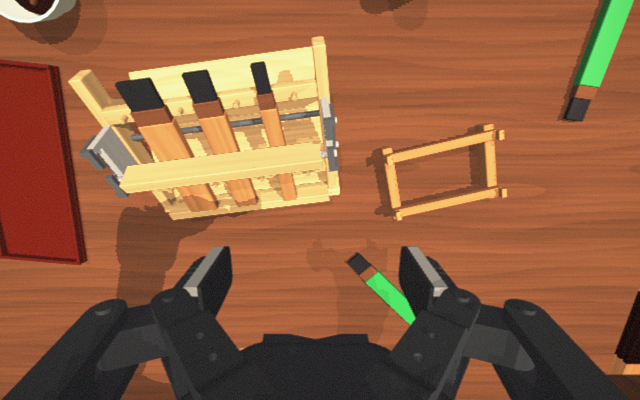

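View pics/w2.png

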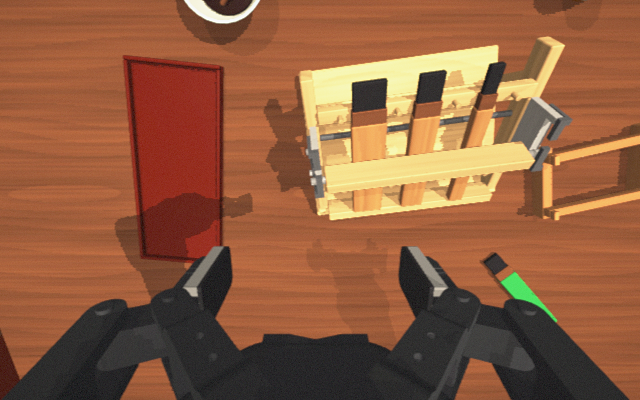

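Run:
```python
from h import *
crop('pics/w1.png','pics/w1c.png',75,345,30,225,3)
crop('pics/w2.png','pics/w2c.png',295,575,30,225,2.85)
crop('pics/w1.png','pics/w1r.png',375,515,115,225,5)
```

```text
(no output)
```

View pics/w1c.png

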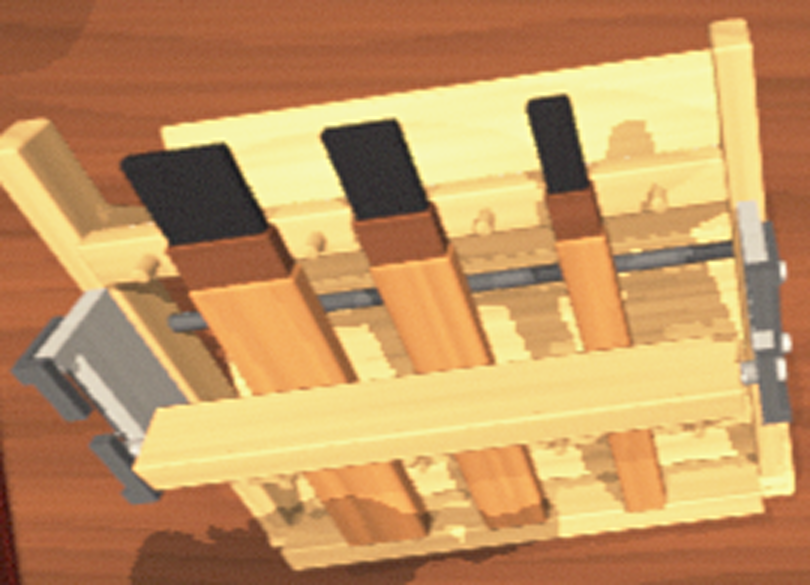

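View pics/w2c.png

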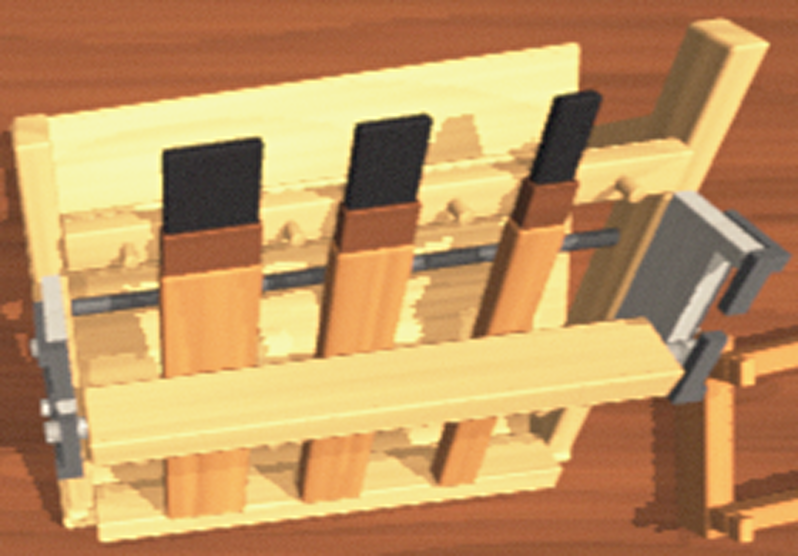

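View pics/w1r.png

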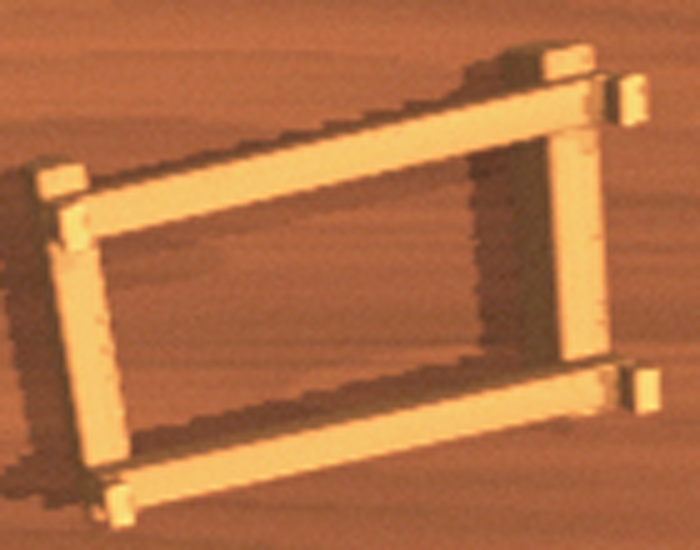

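```bash
cat > fit.py <<'E'
from h import *
from scipy.optimize import least_squares
W1=wcam('w1');W2=wcam('w2')
f1=lambda p:(75+p[0]/3-.33,30+p[1]/3-.33); f2=lambda p:(295+p[0]/2.85-.33,30+p[1]/2.85-.33)
S,Cc=.5,np.cos(np.pi/6)
# params: x y z yaw | wide a,b,skew  med a,b,skew | nar | abar,bbar
w=dict(W=(21,4),M=(16,7),N=(10,10))
obs=[]
def ad(cam_,f,key,a,side,px): obs.append((cam_,f(px),key,a,side))
for key,e,s in [('W',[(122,158),(222,145)],[(170,245),(268,232)]),('M',[(323,130),(395,120)],[(357,222),(430,207)]),('N',[(528,100),(568,95)],[(548,193),(588,187)])]:
    for k in (0,1):
        ad(W1,f1,key,100,1-2*k,e[k]); ad(W1,f1,key,70,1-2*k,s[k])
for key,e,s in [('W',[(165,150),(262,139)],[(163,235),(260,223)]),('M',[(357,124),(431,116)],[(343,210),(417,203)])]:
    for k in (0,1):
        ad(W2,f2,key,100,1-2*k,e[k]); ad(W2,f2,key,70,1-2*k,s[k])
barobs=[(W1,f1((163,408)),8,123,16.5),(W1,f1((135,460)),8,123,50.5),(W1,f1((150,490)),-8,123,50.5),(W1,f1((749,390)),8,-123,50.5),(W1,f1((752,418)),-8,-123,50.5),
 (W2,f2((88,388)),8,123,16.5),(W2,f2((88,434)),8,123,50.5),(W2,f2((90,462)),-8,123,50.5),(W2,f2((680,368)),8,-123,50.5),(W2,f2((672,397)),-8,-123,50.5)]
def bed2w(p,abc):
    a,b,c=np.asarray(abc,float).T/1000; cy,sy=np.cos(p[3]),np.sin(p[3])
    x=a*Cc-c*S; z=a*S+c*Cc
    return np.c_[p[0]+cy*x-sy*b,p[1]+sy*x+cy*b,p[2]+z]
ix=dict(W=4,M=6,N=8); b0=dict(W=66,M=0,N=-66)
def res(p):
    r=[]
    for C,uv,k,a,s in obs:
        i=ix[k]; hw=w[k][0]
        r+=list(proj(C,bed2w(p,[(a+p[i],b0[k]+p[i+1]+s*hw,14)]))[0]-uv)
    for C,uv,a,b,c in barobs:
        r+=list(proj(C,bed2w(p,[(a+p[10],b+p[11],c)]))[0]-uv)
    r.append(p[6]*1.0); r+= list(.3*p[[5,7,9,11]])
    return np.array(r)
if __name__=='__main__':
    s=least_squares(res,[.55,0,.1,.1]+[0]*8,loss='soft_l1'); p=s.x; print(p.round(4)); r=res(p)
    print(r.round(1).reshape(-1)[:len(obs)*2].reshape(-1,2).tolist()); print(r[len(obs)*2:].round(1))
    np.save('fit.npy',p)
E
python3 fit.py
```

```text
[ 0.5303 -0.0163  0.0923  0.1163 -0.7267 -0.2742 -0.      0.5344  1.1669
 -0.8081 -9.6043  0.538 ]
[[-4.8, 2.1], [-4.0, -0.9], [1.4, 1.3], [0.3, -1.2], [-5.7, 2.1], [-4.7, -1.6], [1.0, 1.4], [-0.4, -0.2], [-3.7, 1.7], [-2.8, -1.3], [2.5, 0.9], [2.1, -1.6], [-1.3, 2.7], [-0.3, -1.2], [5.4, 1.4], [3.5, -1.7], [-0.3, 2.4], [0.1, -0.9], [5.2, 1.2], [3.4, -2.1]]
[ 1.7 -1.3  0.3 -0.3  3.  -1.2 -1.7 -0.9 -1.6 -0.  -1.7 -1.   0.6  1.1
  0.9  0.4  0.2  0.2 -3.   0.1 -0.  -0.1  0.2 -0.2  0.2]
```

```bash
cat > fit2.py <<'E'
import fit; from fit import *
upd={('W1','W'):[(169,247),(276,226)],('W1','M'):[(355,222),(434,205)],('W1','N'):[(548,194),(592,186)],('W2','W'):[(162,236),(262,222)],('W2','M'):[(342,210),(420,201)]}
o2=[]
for C,uv,k,a,s in obs:
    if a==70:
        c='W1' if C is W1 else 'W2'; f=f1 if C is W1 else f2
        uv=f(upd[c,k][(1-s)//2])
    o2.append((C,uv,k,a,s))
def res2(p):
    r=[]
    for C,uv,k,a,s in o2:
        i=ix[k]; hw=w[k][0]*(p[12] if a==100 else 1); c=14 if a==70 else p[13]
        r+=list(proj(C,bed2w(p,[(a+p[i],b0[k]+p[i+1]+s*hw,c)]))[0]-uv)
    for C,uv,a,b,c in barobs: r+=list(proj(C,bed2w(p,[(a+p[10],b+p[11],c)]))[0]-uv)
    r.append(p[6]*1.0); r+= list(.3*p[[5,7,9,11]]); r.append((p[13]-11)*.3)
    return np.array(r)
s=least_squares(res2,[.55,0,.1,.1]+[0]*8+[.9,11],loss='soft_l1'); p=s.x; print(p.round(4)); r=res2(p)
print(r.round(1)[:len(o2)*2].reshape(-1,2).tolist()); print(r[len(o2)*2:].round(1)); np.save('fit.npy',p)
for n,W in (('w1',W1),('w2',W2)):
    im=cv2.imread(f'pics/{n}.png'); im=cv2.resize(im,None,fx=3,fy=3,interpolation=cv2.INTER_CUBIC)
    def poly(abc,col):
        q=(proj(W,bed2w(p,abc))*3+1).astype(int); cv2.polylines(im,[q.reshape(-1,1,2)],True,col,1)
    for k in 'WMN':
        A=p[ix[k]];B=b0[k]+p[ix[k]+1];h=w[k][0]
        poly([(A+70,B-h,14),(A+70,B+h,14),(A-100,B+h,14),(A-100,B-h,14)],(0,255,0))
    A,B=p[10],p[11]
    for c in (16.5,50.5): poly([(A+8,B-123,c),(A+8,B+123,c),(A-8,B+123,c),(A-8,B-123,c)],(255,0,0))
    for y in (132,-132):
        for a in (10,28): poly([(A+a,y-4,36),(A+a,y+4,36),(A+a,y+4,47),(A+a,y-4,47)],(0,255,255) if a==10 else (255,0,255))
    for y in (4,-4):
        poly([(-200/2,y,0),(100,y,0)],(200,200,0)) if 0 else None
    x0=60 if n=='w1' else 290
    cv2.imwrite(f'pics/{n}_ov.png',im[90:690,x0*3:x0*3+800+0])
E
python3 fit2.py
```

```text
[ 0.5291 -0.0164  0.0917  0.1177 -0.533   0.1962  0.      0.0946  0.8651
 -0.8968 -8.2134  0.5845  0.8299  7.0149]
[[1.4, -0.1], [-3.6, -0.4], [0.3, -0.0], [-2.4, 1.9], [-0.5, 0.1], [-3.2, -0.5], [0.5, 0.2], [-1.0, 1.5], [-1.0, 0.3], [-2.4, -0.2], [1.5, -0.1], [1.0, 0.1], [0.6, 0.5], [-0.4, -0.4], [-0.3, 0.1], [2.3, -0.2], [0.3, 0.5], [0.6, 0.3], [0.0, -0.1], [2.5, -0.2]]
[ 1.7 -1.2  0.3 -0.2  3.  -1.  -1.7 -1.  -1.6 -0.1 -1.7 -0.9  0.6  1.3
  0.9  0.6  0.3  0.  -2.9  0.   0.   0.1  0.  -0.3  0.2 -1.2]
```

```bash
ls pics
```

```text
a_scene.png
a_scene_c.png
a_side.png
a_side_c.png
a_wrist.png
w1.npz
w1.png
w1_ov.png
w1c.png
w1r.png
w2.npz
w2.png
w2_ov.png
w2c.png
```

View pics/w1_ov.png

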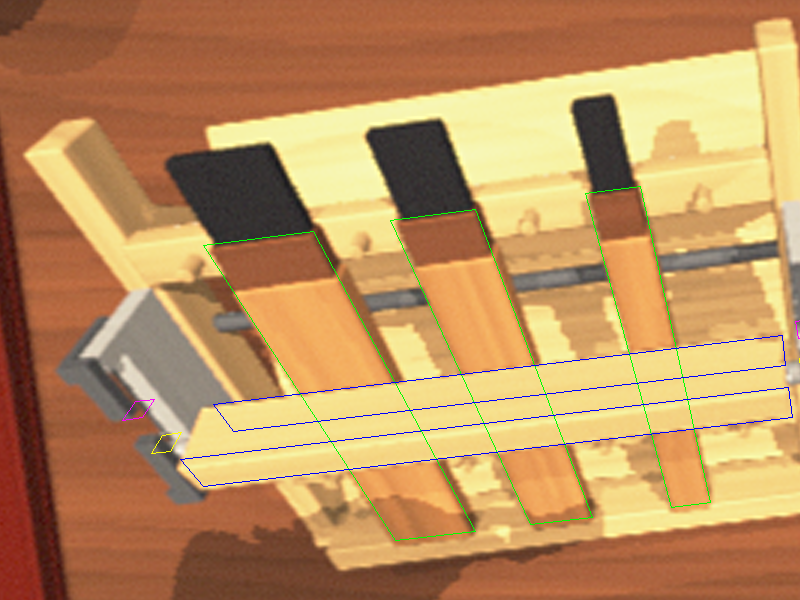

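View pics/w2_ov.png

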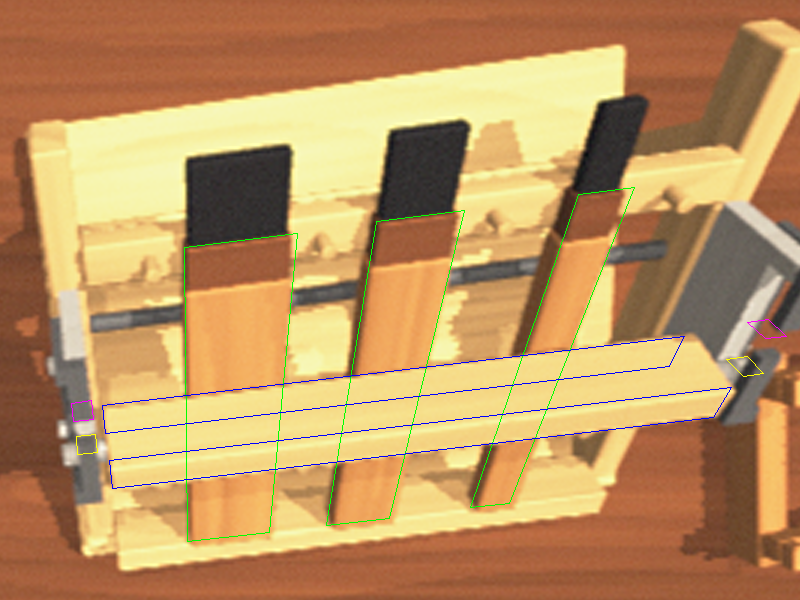

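```bash
cat > hook.py <<'E'
from fit import *
p=np.load('fit.npy'); A=p[10];B=p[11]
for n,W,x0,x1,y0,y1,ys in (('w1',W1,75,140,115,205,132),('w2',W2,515,580,85,175,-132)):
    s=8; im=cv2.imread(f'pics/{n}.png'); im=cv2.resize(im[y0:y1,x0:x1],None,fx=s,fy=s,interpolation=cv2.INTER_CUBIC); cl=im.copy()
    for a in range(-10,60,10):
        q=(proj(W,bed2w(p,[(A+a,B+ys+d,47) for d in(-4,4)]+[(A+a,B+ys+np.sign(ys)*4,36)]))-[x0,y0])*s+s/2
        cv2.polylines(im,[q.astype(int).reshape(-1,1,2)],False,(0,255,255) if a else (0,0,255),1); cv2.putText(im,str(a),tuple(int(v) for v in q[0]),0,.5,(0,255,0),1)
    cv2.imwrite(f'pics/{n}_hk.png',np.hstack([cl,im])[:,:800] if 0 else cv2.resize(np.hstack([cl,im]),(800,554)))
E
python3 hook.py
```

```text
(no output)
```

View pics/w1_hk.png

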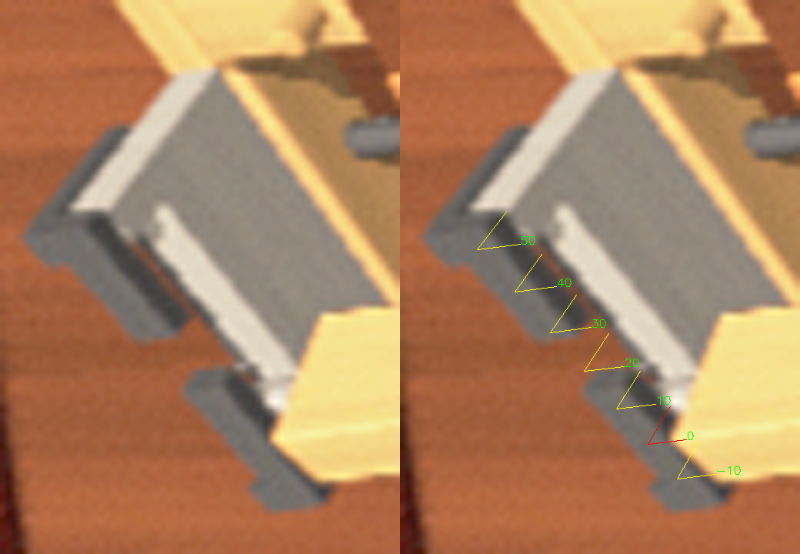

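View pics/w2_hk.png

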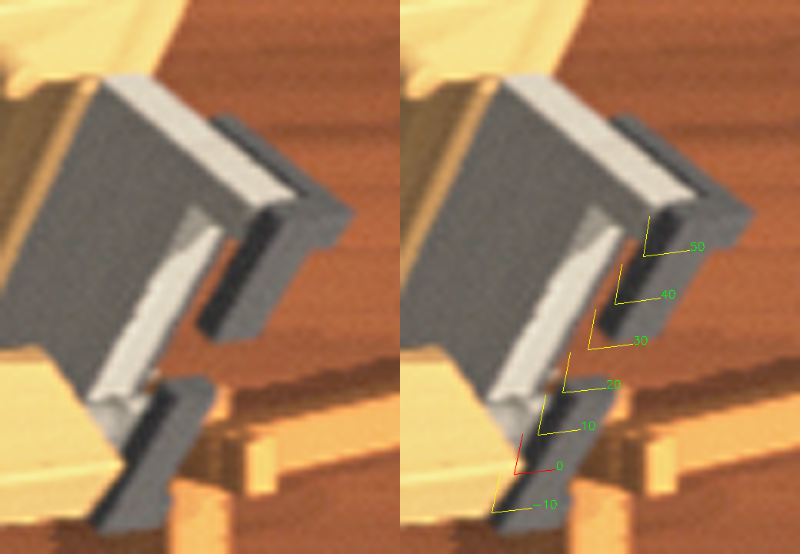

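```bash
python3 - <<'E'
from fit import *
f=lambda p:(375+p[0]/5-.4,115+p[1]/5-.4)
P=np.array([unproj(W1,f(q),.046) for q in [(75,222),(632,98),(642,390),(120,500)]])
print(P.round(4),P.mean(0),[np.linalg.norm(P[i]-P[(i+1)%4]).round(4) for i in range(4)])
Sc=cam('scene')
T=np.array([unproj(W2,q,.018) for q in [(124,57),(222,67),(222,263),(141,258)]])
print(T.round(4),T.mean(0),[np.linalg.norm(T[i]-T[(i+1)%4]).round(4) for i in range(4)])
E
python3 - <<'E'
import sys; sys.path.insert(0,'.')
import os; os.chdir('.')
from h import *
crop('pics/w2.png','pics/w2t.png',115,235,45,270,2.6)
crop('pics/a_scene.png','pics/a_scene_r.png',215,295,205,285,7)
E
```

```text
[[ 0.5029 -0.2433  0.046 ]
 [ 0.5389 -0.4028  0.046 ]
 [ 0.4504 -0.4225  0.046 ]
 [ 0.4145 -0.2642  0.046 ]] [ 0.47667919 -0.33319349  0.046     ] [np.float64(0.1635), np.float64(0.0907), np.float64(0.1624), np.float64(0.0908)]
[[0.6477 0.3909 0.018 ]
 [0.6341 0.2513 0.018 ]
 [0.3141 0.2824 0.018 ]
 [0.3246 0.4244 0.018 ]] [0.4801379  0.33724623 0.018     ] [np.float64(0.1403), np.float64(0.3215), np.float64(0.1424), np.float64(0.3248)]
```

View pics/w2t.png

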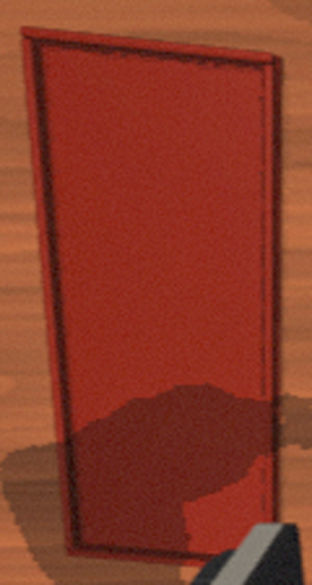

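View pics/a_scene_r.png

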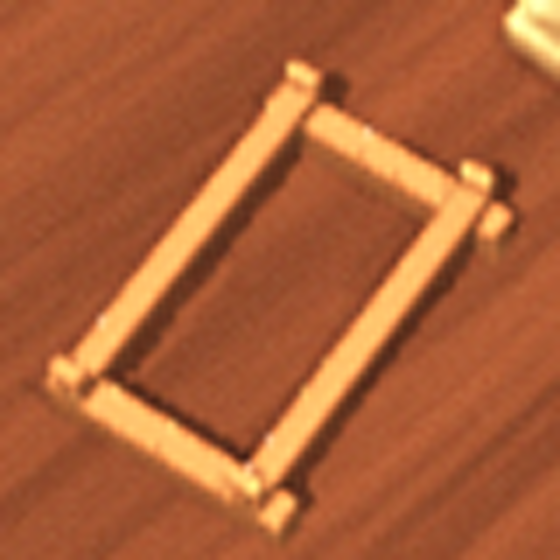

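Run:
```python
from fit import *
Sc=cam('scene'); f=lambda p:(215+p[0]/7-.43,205+p[1]/7-.43)
P=np.array([unproj(Sc,f(q),.046) for q in [(478,175),(255,478),(65,372),(302,72)]])
print(P.round(4),P.mean(0),[np.linalg.norm(P[i]-P[(i+1)%4]).round(4) for i in range(4)])
# scene check of bar fit
p=np.load('fit.npy'); Sd=cam('side')
A=p[10]
for n,C,c0 in(('scene',Sc,(270,130,5)),('side',Sd,(210,160,5))):
    im=cv2.imread(f'pics/a_{n}.png'); x0,y0,s=c0; im=cv2.resize(im[y0:y0+125,x0:x0+160],None,fx=s,fy=s,interpolation=cv2.INTER_CUBIC)
    for c in (16.5,50.5):
        q=(proj(C,bed2w(p,[(A+8,-123,c),(A+8,123,c),(A-8,123,c),(A-8,-123,c)]))-[x0,y0])*s+s/2
        cv2.polylines(im,[q.astype(int).reshape(-1,1,2)],True,(255,0,0),1)
    for k in 'WMN':
        h=w[k][0];b=b0[k]
        q=(proj(C,bed2w(p,[(70,b-h,14),(70,b+h,14),(-100,b+h,14),(-100,b-h,14)]))-[x0,y0])*s+s/2
        cv2.polylines(im,[q.astype(int).reshape(-1,1,2)],True,(0,255,0),1)
    cv2.imwrite(f'pics/{n}_ov.png',im)
```

```text
[[ 0.5022 -0.2407  0.046 ]
 [ 0.5407 -0.3968  0.046 ]
 [ 0.4513 -0.4221  0.046 ]
 [ 0.4129 -0.2611  0.046 ]] [ 0.47675916 -0.33015757  0.046     ] [np.float64(0.1608), np.float64(0.0929), np.float64(0.1655), np.float64(0.0916)]
```

View pics/scene_ov.png

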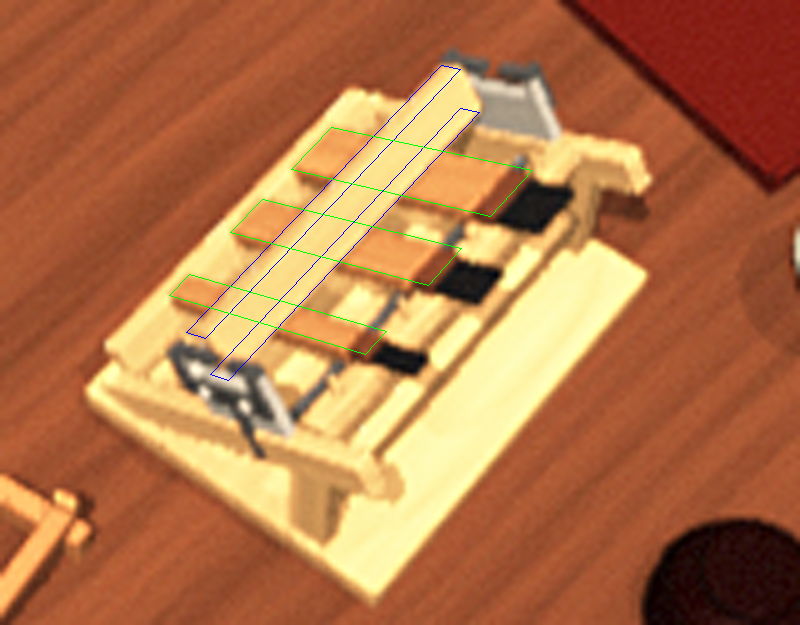

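View pics/side_ov.png

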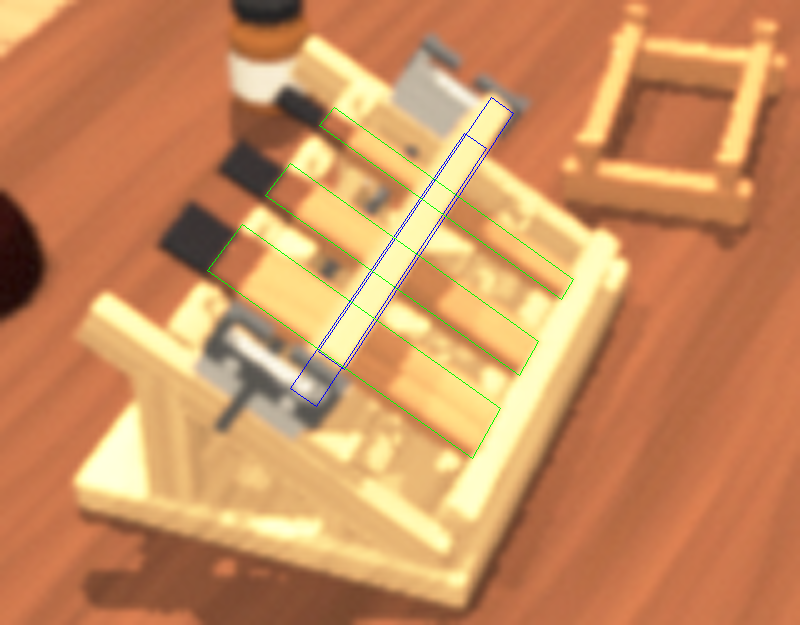

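```bash
cat > plan.py <<'E'
from h import *
p=np.load('fit.npy')
yaw=p[3]; Rz=Ro.from_euler('z',yaw).as_matrix()
u=Rz@[np.cos(np.pi/6),0,.5]; n=Rz@[-.5,0,np.cos(np.pi/6)]; yr=Rz@[0,1,0]
O=p[:3]
def bed(a,b,c): return O+(a*u+b*yr+c*n)/1000
A0,B0=p[10],p[11]
def bargrip(s): return Rt(-n,s*u)          # tool frame
def tcp(g,R): return np.asarray(g)-R.apply([.054,0,0])
TR=np.array([.482,.338]); TY=-.1
def trayR(s): return Rt([0,0,-1],s*np.array([-np.sin(TY),np.cos(TY),0]))
RS=np.array([.4767,-.3317,.04]); RY=.223
rx=np.array([np.cos(RY),np.sin(RY),0]); ry=np.array([-np.sin(RY),np.cos(RY),0])
def brushR(s): return Rt(-n,s*yr)
def restR(s): return Rt([0,0,-1],s*ry)
E
python3 - <<'E'
from plan import *
for s in (1,-1):
    R=bargrip(s)
    for c in (100,40): print('bar',s,tcp(bed(A0+2,B0,c),R).round(3),arm.ik(tcp(bed(A0+2,B0,c),R),R.as_quat()))
    R=trayR(s); print('tray',s,arm.ik(tcp([*TR,.0295+.0],R),R.as_quat()))
    R=brushR(s)
    for b in (66,0): print('br',s,arm.ik(tcp(bed(0,b,7),R),R.as_quat()))
    R=restR(s); print('rest',s,arm.ik(tcp([*(RS[:2]),.047],R),R.as_quat()))
E
```

```text
bar 1 [ 0.447 -0.026  0.222] [ 0.82909545  0.5938088  -1.14206178  2.37994915  1.77740801  0.526982
 -1.61777296]
bar 1 [ 0.477 -0.022  0.17 ] [ 0.76044484  0.79736435 -1.14530702  2.35997934  1.9326165   0.70875373
 -1.71395082]
tray 1 [-0.20637063  0.93894204 -0.76120612  1.78111815  0.88480867  0.80284826
  0.0481878 ]
br 1 [ 0.5637506   0.89129871 -1.14800314  2.34312563  1.95941231  0.87054015
 -0.28922059]
br 1 [ 0.73598397  0.89652601 -1.14692719  2.32250069  1.97144673  0.78161639
 -0.13202668]
rest 1 [ 1.18311138  1.08940306 -1.15330544  1.79325317  1.1400519   1.10102277
  1.39215841]
bar -1 [ 0.447 -0.026  0.222] [ 0.34672131  0.38390238 -0.38890198  2.39181108  2.62833302  0.14906664
  0.66731509]
bar -1 [ 0.477 -0.022  0.17 ] [ 0.31532927  0.54360377 -0.39014369  2.37182019  2.6968492   0.29245456
  0.60908567]
tray -1 [-0.52783952  0.81439038 -0.19641022  1.79179506  0.26979364  0.56157503
 -2.56428115]
br -1 [-0.26420306  0.59934476  0.17857106  2.36679115  3.39710097  0.35350625
  1.28141007]
br -1 [ 0.04189935  0.59528345 -0.01315481  2.34196804  3.35772306  0.32114947
  1.49809313]
rest -1 [ 0.65681679  0.77467021 -0.13908334  1.81017111  0.18095489  0.56904796
 -0.94361149]
```

Run:
```python
from plan import *
R=bargrip(1); q=R.as_quat()
arm.move_gripper(.55,30)
for c in (135,120,105):
    if arm.ik(tcp(bed(A0+2,B0,c),R),q) is not None: break
print(c)
arm.movep(tcp(bed(A0+2,B0,c),R),q); print(arm.read_time(),arm.read_tool_pos()-tcp(bed(A0+2,B0,c),R),arm.read_ft_force())
shot('w3')
arm.line_to(tcp(bed(A0+2,B0,75),R),.1); cv2.imwrite('pics/s3.png',snapshot('side')); shot('w3b')
print(arm.read_time(),arm.read_ft_force())
```

```text
135
5.1583 [9.60172328e-04 4.11642628e-09 5.11283153e-04] [-0.71464467  0.78941826  0.91132834]
6.0583 [-0.42240573 -0.59551036 -0.63366443]
```

View pics/s3.png

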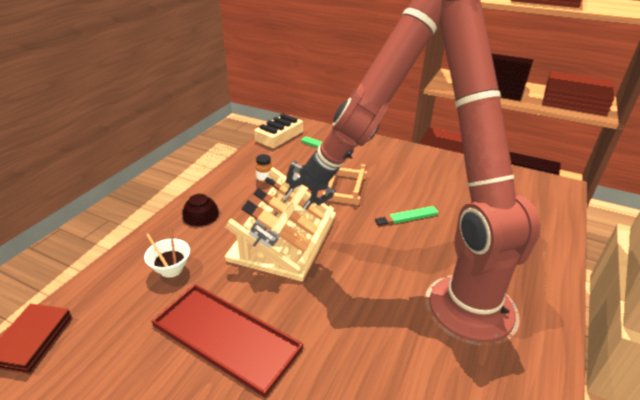

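View pics/w3b.png

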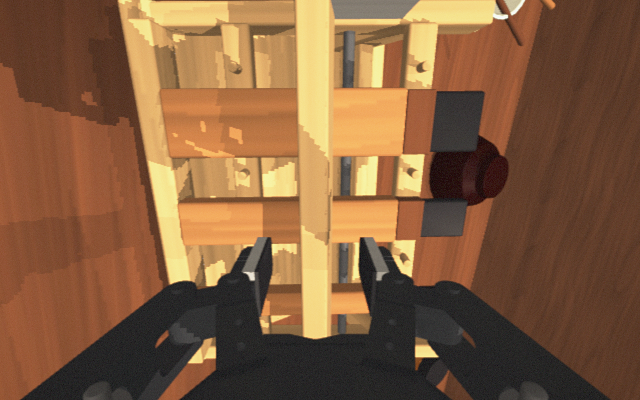

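Run:
```python
from plan import *
C=wcam('w3b'); S=cam('side')
for b in (66,0,-66): print(b,proj(C,[bed(70,b,14),bed(A0,b,50.5),bed(A0-8,b,50.5),bed(A0+8,b,50.5)]).round(0).tolist())
print('left end',proj(C,[bed(A0-8,123,50.5),bed(A0+8,123,50.5)]).round(0).tolist())
print(proj(S,[bed(A0+2,B0,75),bed(A0+2,B0,75+54)]))
```

```text
66 [[436.0, 124.0], [311.0, 127.0], [295.0, 127.0], [327.0, 127.0]]
0 [[424.0, 221.0], [311.0, 245.0], [298.0, 245.0], [325.0, 245.0]]
-66 [[414.0, 301.0], [312.0, 338.0], [299.0, 338.0], [324.0, 338.0]]
left end [[293.0, -3.0], [329.0, -3.0]]
[[297.67643804 198.30965787]
 [307.13949746 185.78908722]]
```

```bash
cat >> plan.py <<'E'
A1=A0+2
def F(): 
    f=arm.read_ft_force(); return np.array([f@u,f@yr,f@n])
def pos():  # grasp point in bed coords mm
    Rr=Ro.from_quat(arm.read_eef_rot()); g=arm.read_tool_pos()+Rr.apply([.054,0,0])-O
    return np.array([g@u,g@yr,g@n])*1000
E
python3 - <<'E'
from plan import *
R=bargrip(1); q=R.as_quat()
arm.line_to(tcp(bed(A1+1.5,B0,75),R),.1)
arm.line_to(tcp(bed(A1+1.5,B0,40),R),.08); print(F(),pos()-[A1,0,0])
arm.move_gripper(.10,40); print(arm.read_opening(),F(),pos()-[A1,0,0],arm.read_time())
arm.pause(.1);print(F())
cv2.imwrite('pics/s4.png',snapshot('side')); shot('w4')
E
python3 -c "
from h import *
crop('pics/s4.png','pics/s4c.png',210,370,120,285,4)"
```

```text
[ 0.95898304  0.92949945 -0.55540209] [ 1.31196443  0.84489126 40.02054275]
0.18148013113239056 [-0.08042359  0.17549638  4.07807371] [ 1.58405341  0.56046448 40.42756672] 7.275
[ 1.14686349 -0.48619233  5.69751433]
```

View pics/s4c.png

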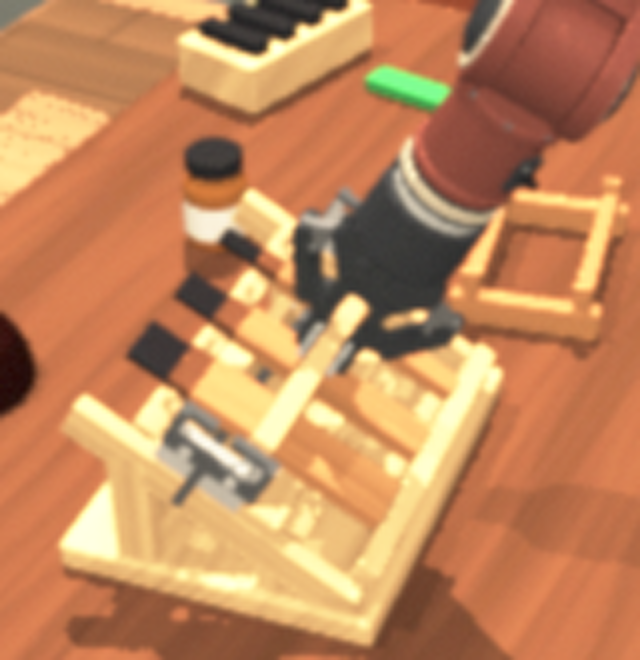

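View pics/w4.png

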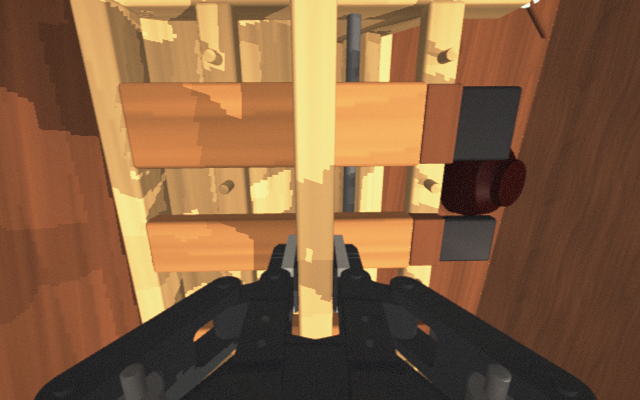

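```bash
cat >> plan.py <<'E'
def Fm(k=5):
    L=[]
    for _ in range(k): L.append(F()); arm.pause(.02)
    return np.mean(L,0)
E
python3 - <<'E'
from plan import *
R=bargrip(1)
P0=pos(); np.save('P0.npy',P0); print(P0)
for dc in (.6,1.2):
    arm.line_to(tcp(bed(P0[0],P0[1],P0[2]+dc),R),.03); print(dc,Fm(),pos()-P0)
for da in (5,12,18):
    arm.line_to(tcp(bed(P0[0]+da,P0[1],P0[2]+1.2),R),.04); print(da,Fm(),pos()-P0,arm.read_time())
E
```

```text
[-4.6164192   0.5551596  40.37355493]
0.6 [ 0.39559369  0.51784516 -0.80513403] [0.22725863 0.01832269 0.44517886]
1.2 [ 0.70852733  0.31526951 -1.97545653] [0.18056624 0.02361698 1.13025125]
5 [-0.72086591 -0.09707888 -1.35812623] [ 4.57876252 -0.12968523  1.22349194] 8.5
12 [-1.05343223 -0.27553591 -0.86604236] [12.01066033 -0.02355974  1.2294014 ] 8.9083
18 [-0.77844262 -0.40992411 -1.18164912] [1.80104384e+01 1.68902246e-02 1.21696370e+00] 9.2917
```

Run:
```python
from plan import *
R=bargrip(1); P0=np.load('P0.npy')
def go(da,dc,v=.03): arm.line_to(tcp(bed(P0[0]+da,P0[1],P0[2]+dc),R),v)
out=False
for da in (18,20,22,24,26,16,14):
    go(da,1.2)
    for dc in (2.2,3,3.8,5,7):
        go(da,dc); f=Fm(3)
        if f[2]<-5: break
    print(da,dc,f.round(1),(pos()-P0).round(1),round(arm.read_time(),1))
    if dc==7 and f[2]>-5: out=True;break
print(out)
```

```text
18 3.8 [-1.1  0.3 -9.5] [18.  -0.1  3.5] 10.4
20 7 [ 2.6  0.3 -2.5] [21.2  0.2  7.2] 12.2
True
```

Run:
```python
from plan import *
R=bargrip(1); P0=np.load('P0.npy')
def go(da,dc,v=.03): arm.line_to(tcp(bed(P0[0]+da,P0[1],P0[2]+dc),R),v)
go(21.8,7); print(Fm(3).round(1),(pos()-P0).round(1))
for dc in (10,14,18,24,32):
    go(21.8,dc,.05); f=Fm(2); print(dc,f.round(1),(pos()-P0).round(1),round(arm.read_time(),1))
    if f[2]<-6: break
else:
    go(21.8,80,.12); print(Fm(3).round(1),arm.read_opening())
    cv2.imwrite('pics/s5.png',snapshot('side')); shot('w5')
```

```text
[ 0.7  0.  -1.7] [21.5  0.1  7.1]
10 [1.2 0.8 0.7] [21.9  0.1 10.3] 12.8
14 [1.9 1.  0.5] [21.9  0.  14.3] 13.1
18 [-0.8  0.5 -1.1] [20.8 -0.5 18. ] 13.3
24 [-1.1  0.3 -1.4] [21.7 -0.2 24.2] 13.7
32 [-0.8  0.2 -1.1] [21.9 -0.1 32.1] 14.0
[-0.6  0.  -1.4] 0.179831031037565
```

View pics/w5.png

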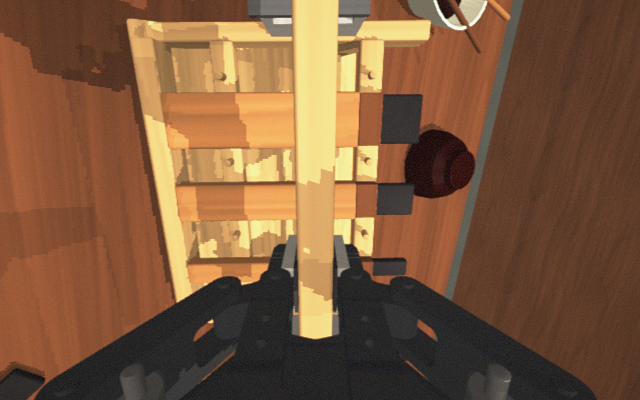

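View pics/s5.png

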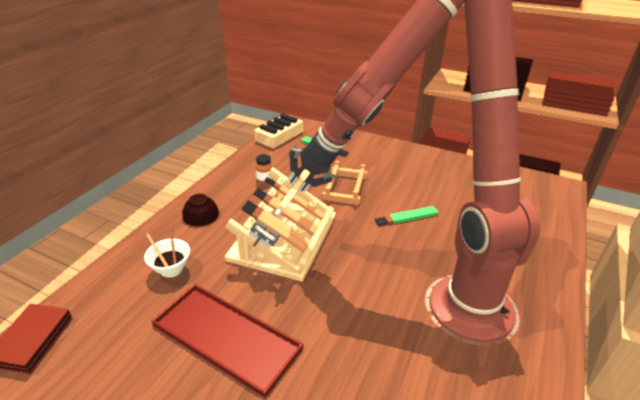

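Run:
```python
from plan import *
t=arm.read_tool_pos(); print(t)
R=trayR(1)
def seq(path):
    for z in path:pass
hi=[t[0]+0.02,t[1],.36]
try: arm.line_to(hi,.25)
except arm.MotionError as e:
    print(e); arm.movep([.5,0,.36],Rt(-n*.5+[0,0,-.5],[u[0],u[1],0]).as_quat())
arm.movep(tcp([*TR,.16],R),R.as_quat()); print(arm.read_time(),arm.read_tool_pos(),arm.read_opening())
cv2.imwrite('pics/s6.png',snapshot('side'));cv2.imwrite('pics/c6.png',snapshot('scene')); shot('w6')
```

```text
[ 0.45729256 -0.02443801  0.25065171]
17.0417 [0.48307393 0.33677369 0.21408689] 0.18030782107109378
```

View pics/w6.png

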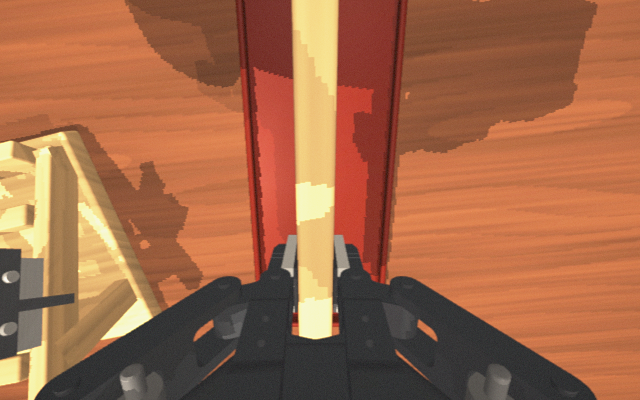

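View pics/s6.png

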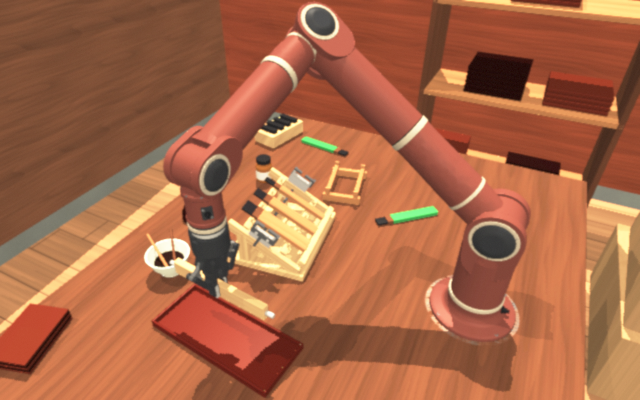

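View pics/c6.png

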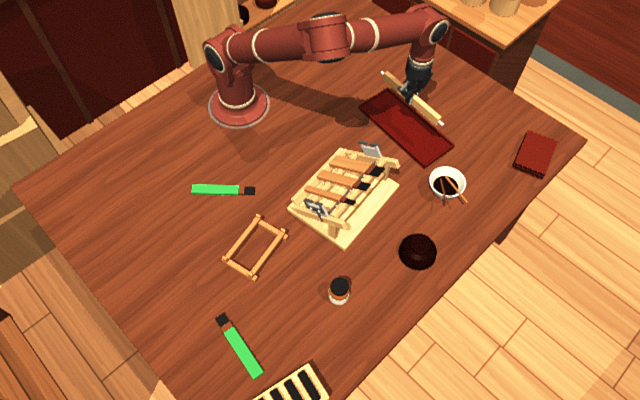

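```bash
python3 -c "
from h import *
crop('pics/w6.png','pics/w6c.png',225,420,0,290,2.05)
crop('pics/a_scene.png','pics/a_t.png',350,465,80,175,6.5)"
```

```text
(no output)
```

View pics/w6c.png

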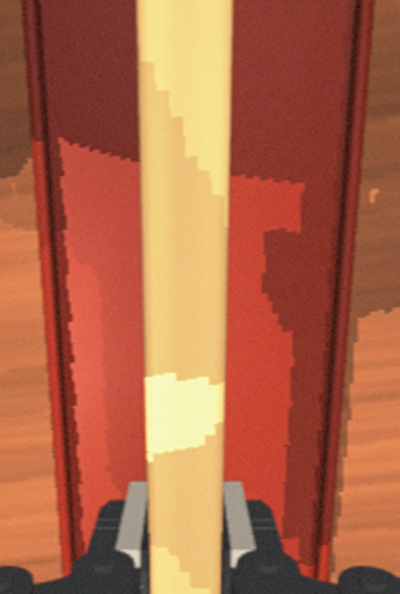

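View pics/a_t.png

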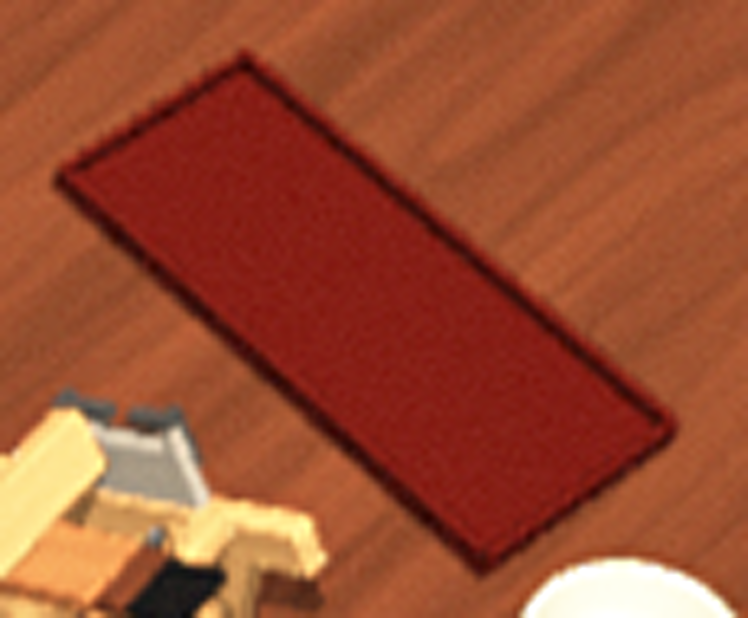

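Run:
```python
from plan import *
W=wcam('w6'); Sc=cam('scene')
f=lambda q:(225+q[0]/2.05-.25,q[1]/2.05-.25)
tx=np.array([np.cos(TY),np.sin(TY)]);ty=np.array([-np.sin(TY),np.cos(TY)])
for q in [(24,10),(50,320),(62,500),(372,10),(345,320),(330,500)]:
    X=unproj(W,f(q),.018)[:2]-TR; print(q,(X@tx).round(4),(X@ty).round(4))
g=lambda q:(350+q[0]/6.5-.42,80+q[1]/6.5-.42)
P=[]
for q in [(243,52),(676,425),(485,560),(57,175)]:
    X=unproj(Sc,g(q),.018)[:2]; P.append(X); X=X-TR; print(q,(X@tx).round(4),(X@ty).round(4))
print(np.mean(P,0))
```

```text
(24, 10) -0.1543 -0.0653
(50, 320) -0.0316 -0.0637
(62, 500) 0.0588 -0.064
(372, 10) -0.1539 0.0721
(345, 320) -0.0313 0.0709
(330, 500) 0.0591 0.0703
(243, 52) -0.1615 0.0672
(676, 425) 0.1654 0.0662
(485, 560) 0.1642 -0.0695
(57, 175) -0.1585 -0.0712
[0.48419293 0.33596281]
```

Run:
```python
from plan import *
tx=np.array([np.cos(TY),np.sin(TY)]);ty=np.array([-np.sin(TY),np.cos(TY)])
T=TR+.002*tx+.0015*ty
R=trayR(1); f0=arm.read_ft_force()
arm.line_to(tcp([*T,.045],R),.15)
z=.036
while z>.024:
    arm.line_to(tcp([*T,z],R),.04); f=np.mean([arm.read_ft_force() for _ in range(3)],0); print(z,f.round(1))
    if f[2]-f0[2]>3: break
    z-=.0015
arm.move_gripper(.45); print(arm.read_opening(),arm.read_time())
arm.line_to(tcp([*T,.13],R),.2); print(arm.read_time())
arm.line_to(tcp([*T,.20],R),.3)
cv2.imwrite('pics/s7.png',snapshot('side'))
```

```text
0.036 [ 0.5  0.  -1.2]
0.034499999999999996 [-0.1  0.1 -0.2]
0.032999999999999995 [ 0.2  0.3 -1.1]
0.03149999999999999 [ 0.1  0.5 -1.4]
0.029999999999999992 [ 0.  -0.8 -1.9]
0.02849999999999999 [-0.  -0.2 -2. ]
0.02699999999999999 [0.2 0.7 0.4]
0.025499999999999988 [-1.1 -1.7  5.5]
0.4495852536773375 20.5833
21.2583
```

View pics/s7.png

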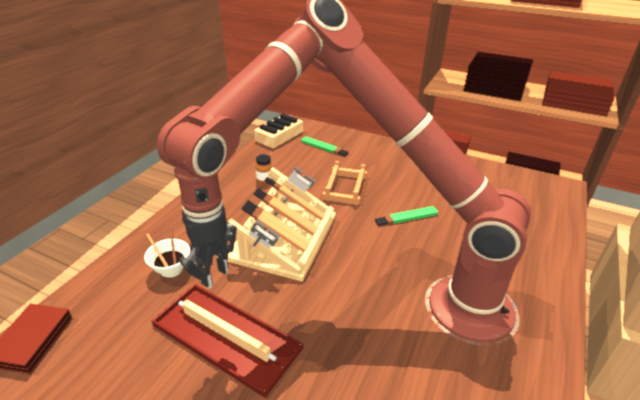

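Run:
```python
from plan import *
crop('pics/s7.png','pics/s7c.png',145,310,280,395,4.8)
```

```text
(no output)
```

View pics/s7c.png

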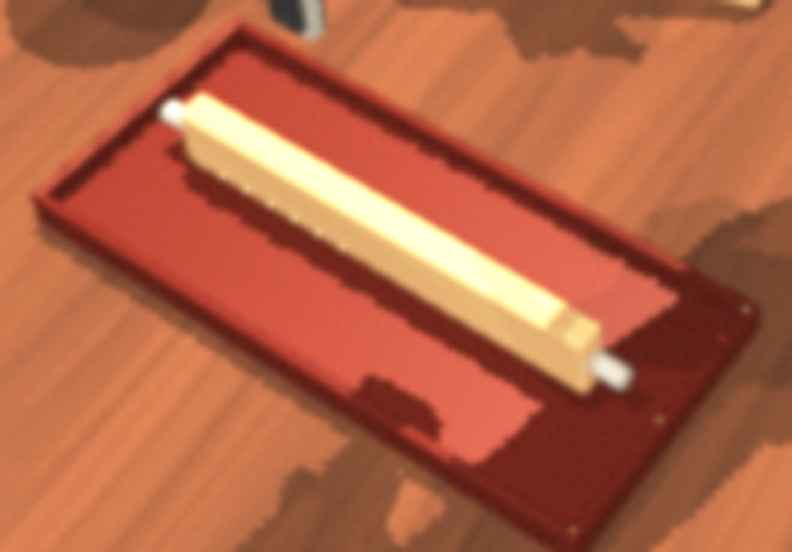

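Run:
```python
from plan import *
S=cam('side'); f=lambda q:(145+q[0]/4.8-.4,280+q[1]/4.8-.4)
tx=np.array([np.cos(TY),np.sin(TY)]);ty=np.array([-np.sin(TY),np.cos(TY)])
T=[(unproj(S,f(q),.018)[:2]-TR)*1000 for q in [(240,22),(760,312),(585,550),(37,205)]]
for X in T: print((X@tx).round(1),(X@ty).round(1))
B=[(unproj(S,f(q),.040)[:2]-TR)*1000 for q in [(205,93),(600,322),(580,348),(185,118)]]
print('bar');
for X in B: print((X@tx).round(1),(X@ty).round(1))
c=np.mean(T,0);d=np.mean(B,0); print(c@tx,c@ty,d@tx,d@ty)
```

```text
157.7 -64.5
-169.6 -63.3
-172.6 72.2
154.5 74.2
bar
120.8 -7.6
-121.9 -7.3
-122.6 8.1
117.4 9.1
-7.489208959895324 4.652060422857944 -1.5735089070239403 0.548608098826569
```

Run:
```python
from plan import *
C=wcam('w3b')
for c in (10,-5,-15,-30):
    print(c,[(a,proj(C,[bed(a,33,c)]).round(0).tolist()) for a in (10,20,30)])
W=wcam('w1')
for c in (10,-5,-15,-30):  # rod at crop (400,298)->
    print(c,[(a,proj(W,[bed(a,33,c)]).round(0).tolist()) for a in (10,20,30,40)])
print(75+370/3,30+300/3)
```

```text
10 [(10, [[339.0, 175.0]]), (20, [[354.0, 175.0]]), (30, [[369.0, 175.0]])]
-5 [(10, [[338.0, 170.0]]), (20, [[351.0, 170.0]]), (30, [[365.0, 170.0]])]
-15 [(10, [[337.0, 168.0]]), (20, [[350.0, 168.0]]), (30, [[363.0, 168.0]])]
-30 [(10, [[335.0, 164.0]]), (20, [[348.0, 164.0]]), (30, [[360.0, 164.0]])]
10 [(10, [[199.0, 147.0]]), (20, [[195.0, 141.0]]), (30, [[192.0, 134.0]]), (40, [[189.0, 127.0]])]
-5 [(10, [[201.0, 140.0]]), (20, [[198.0, 134.0]]), (30, [[195.0, 127.0]]), (40, [[192.0, 120.0]])]
-15 [(10, [[203.0, 136.0]]), (20, [[200.0, 129.0]]), (30, [[197.0, 123.0]]), (40, [[193.0, 116.0]])]
-30 [(10, [[205.0, 129.0]]), (20, [[202.0, 123.0]]), (30, [[199.0, 116.0]]), (40, [[196.0, 110.0]])]
198.33333333333331 130.0
```

```bash
cat >> plan.py <<'E'
def take(b,opn,name,close):
    R=brushR(1); q=R.as_quat(); a=-10
    arm.move_gripper(opn,35)
    arm.movep(tcp(bed(a,b,100),R),q)
    arm.line_to(tcp(bed(a,b,50),R),.15); shot(name)
    return R
E
python3 - <<'E'
from plan import *
take(67,.68,'w8',.4); print(arm.read_time(),pos(),F())
cv2.imwrite('pics/s8.png',snapshot('side'));
crop('pics/s8.png','pics/s8c.png',180,380,100,290,3)
C=wcam('w8'); print(proj(C,[bed(70,67-21,14),bed(70,67+21,14),bed(-10,46,14),bed(-10,88,14)]).round(0).tolist())
E
```

```text
23.6917 [-9.53368376 68.0891331  50.34719632] [-0.17207945  0.83430335  0.22836059]
[[283.0, 342.0], [344.0, 342.0], [279.0, 236.0], [348.0, 236.0]]
```

View pics/w8.png

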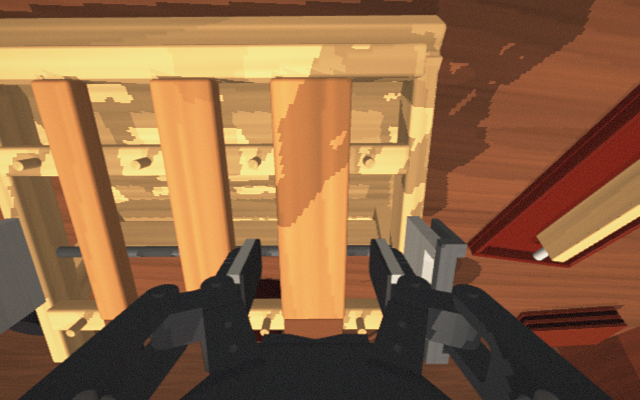

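View pics/s8c.png

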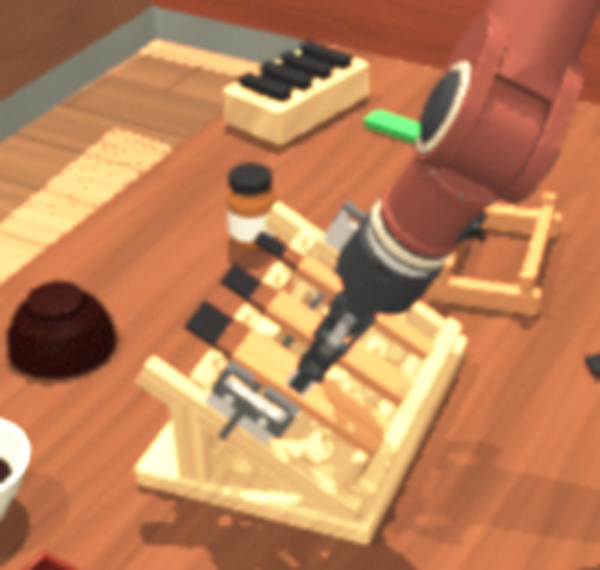

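Run:
```python
from plan import *
C=wcam('w8')
for c in (0,-15,-30): print(c,[(a,proj(C,[bed(a,33,c)]).round(0).tolist()) for a in (0,10,20,30)])
print([(a,proj(C,[bed(a,33,0)]).round(0).tolist()) for a in (-64,-55,-46,60)])
```

```text
0 [(0, [[263.0, 241.0]]), (10, [[263.0, 254.0]]), (20, [[264.0, 267.0]]), (30, [[265.0, 280.0]])]
-15 [(0, [[266.0, 232.0]]), (10, [[267.0, 244.0]]), (20, [[268.0, 257.0]]), (30, [[268.0, 269.0]])]
-30 [(0, [[269.0, 224.0]]), (10, [[270.0, 236.0]]), (20, [[270.0, 247.0]]), (30, [[271.0, 259.0]])]
[(-64, [[257.0, 144.0]]), (-55, [[258.0, 159.0]]), (-46, [[259.0, 173.0]]), (60, [[267.0, 316.0]])]
```

Run:
```python
from plan import *
R=brushR(1)
arm.line_to(tcp(bed(-10,67,11),R),.1); print(F().round(1))
arm.move_gripper(.40,35); print(arm.read_opening()*85,Fm(3).round(1),pos().round(1),arm.read_time())
P=pos()
for dc in (2,5,12):
    arm.line_to(tcp(bed(-10,P[1],P[2]+dc),R),.04); print(dc,Fm(2).round(1))
arm.line_to(tcp(bed(-10,P[1],95),R),.15); print(Fm(2).round(1),arm.read_opening()*85)
cv2.imwrite('pics/s9.png',snapshot('side')); shot('w9'); print(arm.read_time())
crop('pics/s9.png','pics/s9c.png',180,380,100,290,3)
```

```text
[ 0.4 -0.4 -0.6]
40.88804306847119 [ 0.4 -0.9  6. ] [-9.8 67.3 11.8] 24.6083
2 [ 0.4  0.8 -0. ]
5 [ 0.3  0.1 -0.3]
12 [-1.5 -0.6 -0.6]
[-0.4  0.5 -0.6] 41.064891420237366
26.2917
```

View pics/s9c.png

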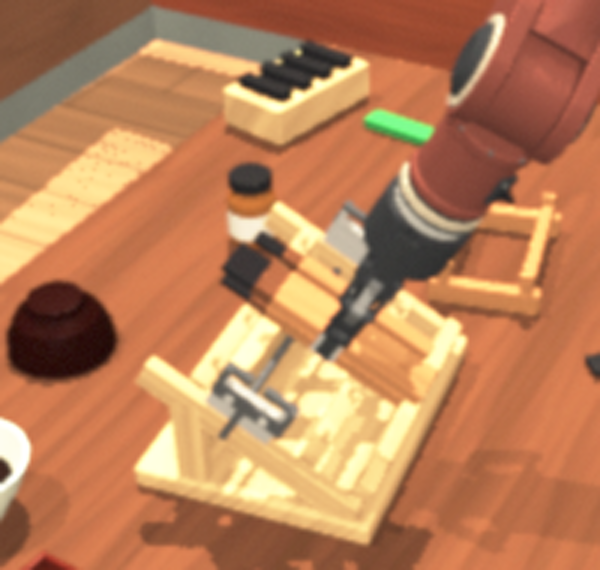

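View pics/w9.png

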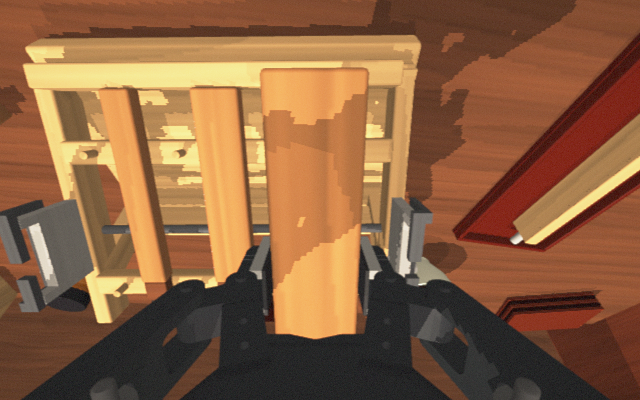

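```bash
cat >> plan.py <<'E'
def place_above(dy,z=.14,off=-.010):
    t=arm.read_tool_pos(); arm.line_to([t[0]+.02,t[1],.33],.25)
    R=restR(1); g=RS+rx*off+ry*dy; g[2]=z
    arm.movep(tcp(g,R),R.as_quat()); return R,g
def lower(R,g,z0,zmin,opn):
    f0=np.mean([arm.read_ft_force() for _ in range(3)],0)
    g=g.copy(); z=z0; arm.line_to(tcp([g[0],g[1],z+.004],R),.12)
    while z>zmin:
        arm.line_to(tcp([g[0],g[1],z],R),.04); f=np.mean([arm.read_ft_force() for _ in range(3)],0); print(round(z,4),f.round(1))
        if f[2]-f0[2]>3: break
        z-=.0012
    arm.move_gripper(opn); print(arm.read_opening()*85,arm.read_time())
    arm.line_to(tcp([g[0],g[1],.11],R),.15)
E
python3 - <<'E'
from plan import *
C=wcam('w9'); P=np.load('pics/w9.npz'); Rr=Ro.from_quat(P['q'])
for zz in (-.085,-.09,-.095): print(zz,proj(C,P['p']+Rr.apply([.050,0,zz])).round(0))
place_above(-.0285); print(arm.read_time(),arm.read_tool_pos(),arm.read_opening()*85)
cv2.imwrite('pics/s10.png',snapshot('side'));cv2.imwrite('pics/c10.png',snapshot('scene')); shot('w10')
crop('pics/s10.png','pics/s10c.png',250,450,80,270,3)
crop('pics/c10.png','pics/c10c.png',170,370,100,290,3)
E
```

```text
-0.085 [[316.  82.]]
-0.09 [[316.  68.]]
-0.095 [[316.  54.]]
28.6667 [ 0.47405555 -0.3601407   0.19458157] 41.37230426597848
```

View pics/w10.png

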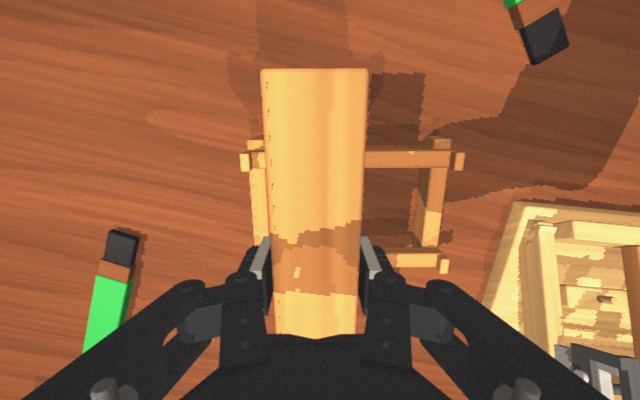

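View pics/s10c.png

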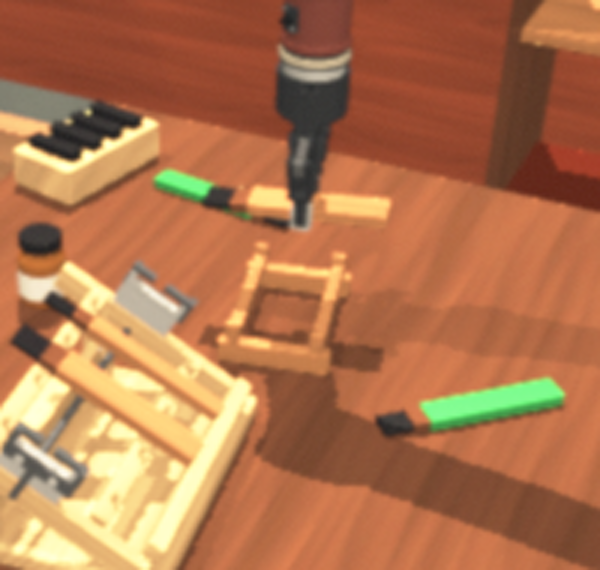

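View pics/c10c.png

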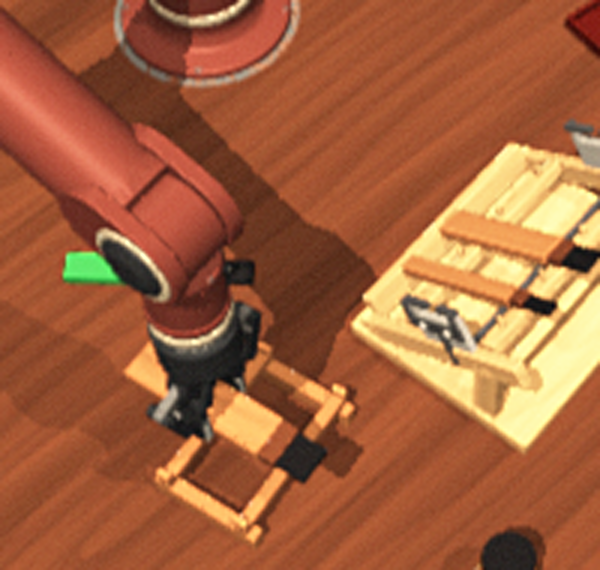

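Run:
```python
from plan import *
C=wcam('w10')
for q in [(245,161),(459,161),(400,158),(410,260),(443,267)]:
    X=unproj(C,q,.042)-RS; print(q,(X@rx*1000).round(1),(X@ry*1000).round(1))
R=restR(1); g=RS+rx*-.010+ry*-.0285
lower(R,g,.054,.040,.62); 
t=arm.read_tool_pos(); print(arm.read_time())
cv2.imwrite('pics/s11.png',snapshot('side')); shot('w11')
crop('pics/s11.png','pics/s11c.png',250,450,80,270,3)
```

```text
(245, 161) -44.6 -83.1
(459, 161) -45.2 85.2
(400, 158) -47.4 38.6
(410, 260) 42.2 55.5
(443, 267) 49.1 85.3
0.054 [ 0.1  0.3 -0.6]
0.0528 [ 0.1  0.5 -1. ]
0.0516 [ 0.4 -0.6 -0.5]
0.0504 [-1.4 -0.5  1.1]
0.0492 [-2.6 -0.2  4.7]
52.57367322301979 31.175
31.7333
```

View pics/w11.png

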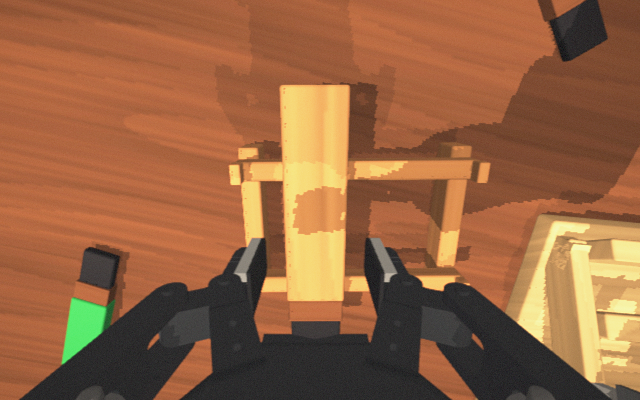

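View pics/s11c.png

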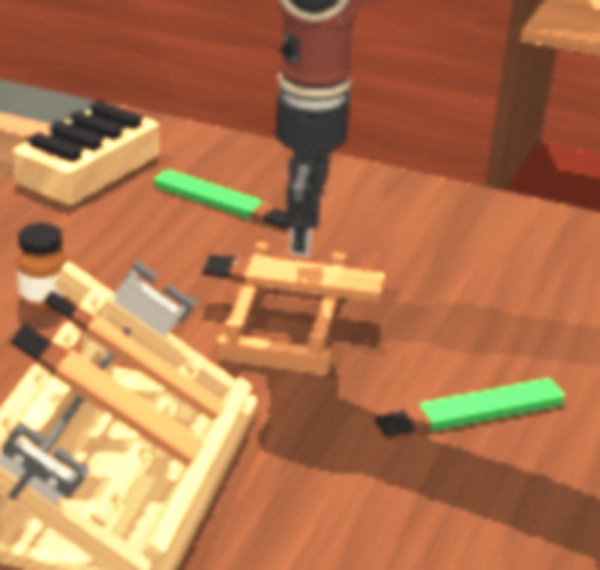

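Run:
```python
from plan import *
t=arm.read_tool_pos(); arm.line_to([t[0],t[1],.30],.3)
take(1,.58,'w12',.3); print(arm.read_time(),pos().round(1),F().round(1))
C=wcam('w12'); print(proj(C,[bed(-10,1-16,14),bed(-10,17,14),bed(-100,-15,14),bed(-100,17,14)]).round(0).tolist())
```

```text
34.7667 [-9.9  1.1 50.4] [-0.4  0.2 -0.7]
[[289.0, 237.0], [342.0, 237.0], [285.0, 79.0], [346.0, 79.0]]
```

View pics/w12.png

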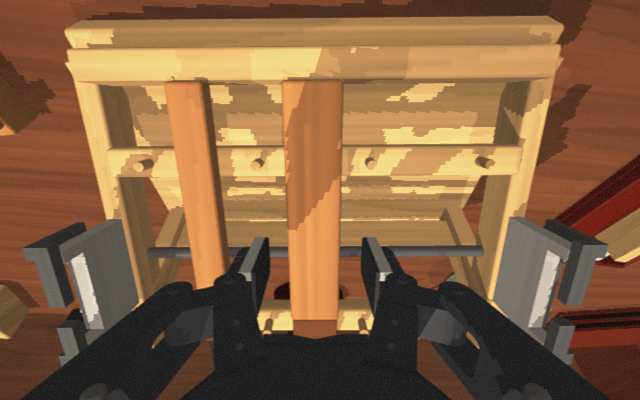

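Run:
```python
from plan import *
R=brushR(1)
arm.line_to(tcp(bed(-10,0,11),R),.1); print(F().round(1))
arm.move_gripper(.28,35); print(arm.read_opening()*85,Fm(3).round(1),pos().round(1),arm.read_time())
P=pos()
for dc in (2,5,12):
    arm.line_to(tcp(bed(-10,P[1],P[2]+dc),R),.04); print(dc,Fm(2).round(1))
arm.line_to(tcp(bed(-10,P[1],95),R),.15); print(Fm(2).round(1),arm.read_opening()*85)
shot('w13')
place_above(.0335); print(arm.read_time(),arm.read_opening()*85)
cv2.imwrite('pics/s14.png',snapshot('side')); shot('w14')
crop('pics/s14.png','pics/s14c.png',250,450,80,270,3)
```

```text
[ 0.2 -0.7 -0.1]
31.105178131829494 [ 0.3 -0.8  7.2] [-9.7  0.  11.8] 35.65
2 [-0.3  0.3  0.2]
5 [ 0.5 -0.3 -0.3]
12 [-0.5 -0.8 -1.5]
[-0.4  0.2 -1. ] 31.233575840137867
39.4583 31.148585779682673
```

View pics/w14.png

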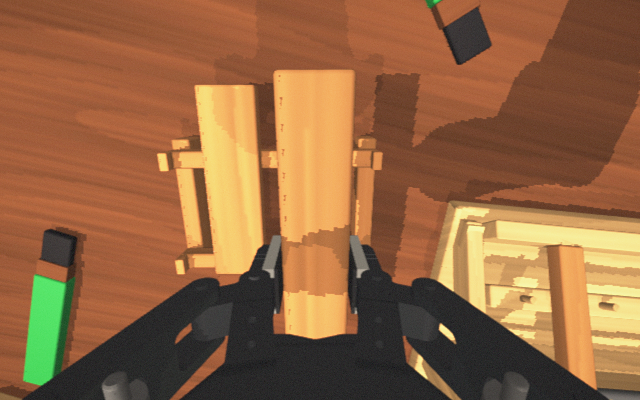

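View pics/s14c.png

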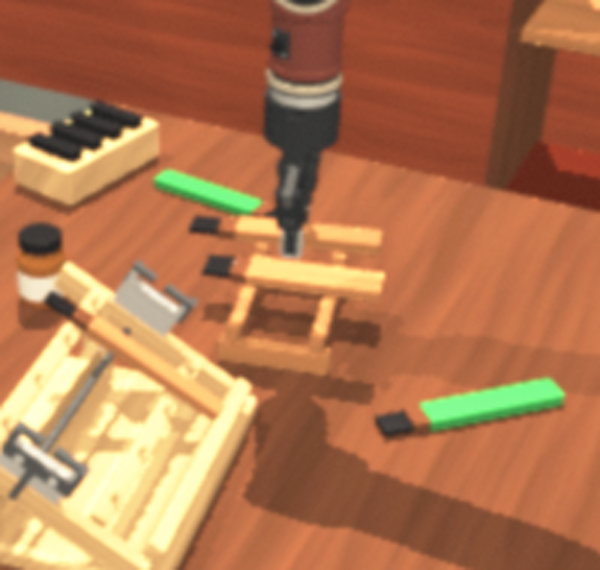

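View pics/w13.png

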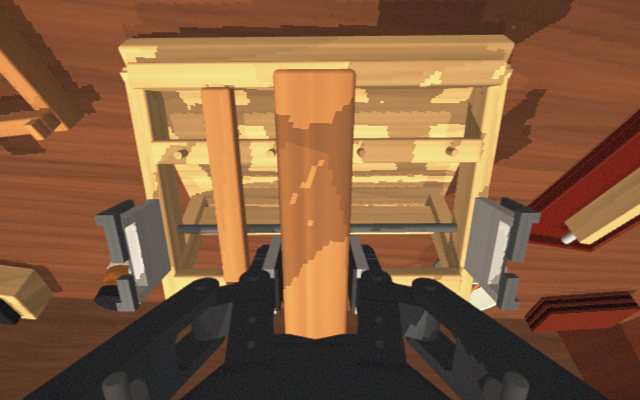

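Run:
```python
from plan import *
C=wcam('w14')
for q in [(196,86),(254,86),(265,272),(214,273)]:
    X=unproj(C,q,.054)-RS; print(q,(X@rx*1000).round(1),(X@ry*1000).round(1))
R=restR(1); g=RS+rx*-.010+ry*.0335
lower(R,g,.053,.040,.49)
t=arm.read_tool_pos(); arm.line_to([t[0],t[1],.30],.3); print(arm.read_time())
t=np.array([.42,-.12,.38]); 
arm.movep(t,Rt([0,0,-1],ry).as_quat())
cv2.imwrite('pics/s15.png',snapshot('side'));cv2.imwrite('pics/c15.png',snapshot('scene')); shot('w15')
crop('pics/s15.png','pics/s15c.png',140,390,110,390,2.1)
crop('pics/c15.png','pics/c15c.png',215,475,75,290,3); print(arm.read_time())
```

```text
(196, 86) -98.7 -48.2
(254, 86) -98.8 -8.1
(265, 272) 47.4 -7.5
(214, 273) 48.5 -50.5
0.053 [-0.2 -0.1 -0.4]
0.0518 [ 0.   0.7 -0.5]
0.0506 [-0.1 -1.   1.6]
0.0494 [-2.2  0.4  4.3]
41.94127114978896 41.6667
42.8167
43.7917
```

View pics/w15.png

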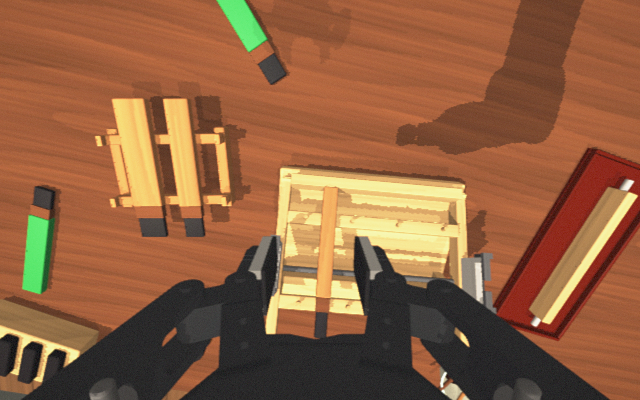

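View pics/s15c.png

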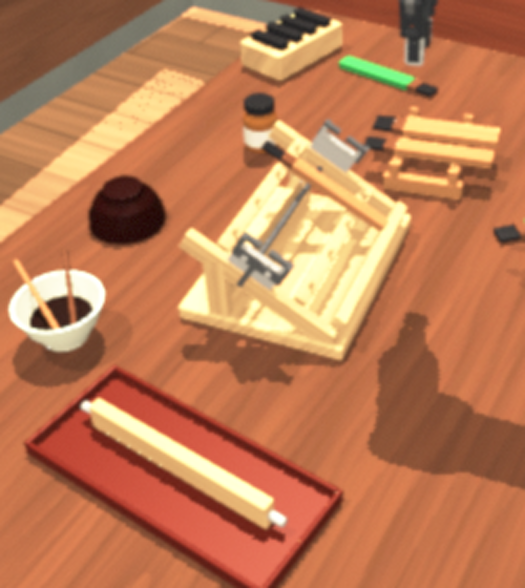

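View pics/c15c.png

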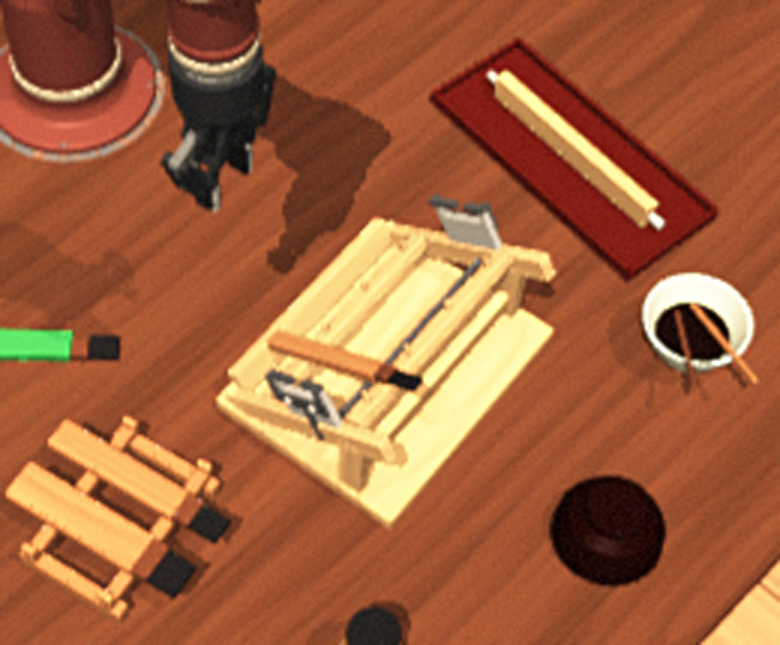

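Run:
```python
from plan import *
crop('pics/c15.png','pics/c15t.png',350,465,80,175,6.5)
a=cv2.imread('pics/a_scene.png',0);b=cv2.imread('pics/c15.png',0)
for n,(x0,x1,y0,y1) in dict(rackR=(335,405,175,250),rackL=(285,312,190,225),bowl=(425,475,160,210),jar=(325,355,272,305)).items():
    t=a[y0:y1,x0:x1]; r=cv2.matchTemplate(b[y0-5:y1+5,x0-5:x1+5],t,cv2.TM_CCOEFF_NORMED); _,m,_,l=cv2.minMaxLoc(r); print(n,round(m,3),(l[0]-5,l[1]-5))
    s,_=cv2.phaseCorrelate(np.float32(t),np.float32(b[y0:y1,x0:x1])); print(s)
```

```text
rackR 0.9 (0, 0)
(0.0022936970101383736, 0.4246941440223253)
rackL 0.989 (0, 0)
(0.5477853448505989, -0.12596339909440246)
bowl 0.999 (0, 0)
(-0.05078912971478999, -0.024491987960033157)
jar 0.998 (0, 0)
(0.011399098675244801, 0.043070347647582)
```

View pics/c15t.png

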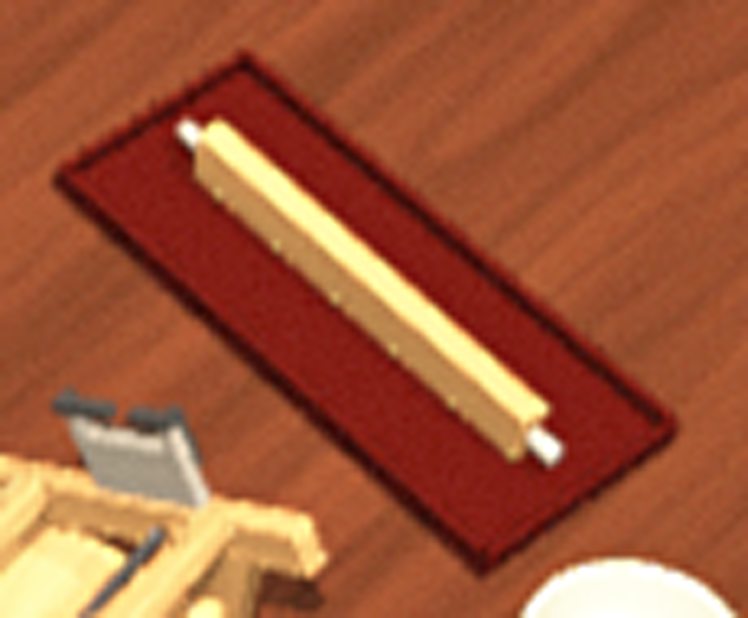

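Run:
```python
from plan import *
Sc=cam('scene'); g=lambda q:(350+q[0]/6.5-.42,80+q[1]/6.5-.42)
tx=np.array([np.cos(TY),np.sin(TY)]);ty=np.array([-np.sin(TY),np.cos(TY)])
B=np.array([(unproj(Sc,g(q),.040)[:2]-TR)*1000 for q in [(215,118),(550,408),(528,425),(196,145)]])
print((B@tx).round(1),(B@ty).round(1)); d=B.mean(0); print(d@tx,d@ty,'tray 2.4 -1.8')
```

```text
[-122.3  126.6  127.3 -114.6] [  7.3   8.4  -7.9 -13.4]
4.247444545345976 -1.426175436930958 tray 2.4 -1.8
```

Run:
```python
from station import ticket,arm
print(arm.read_time()); print(ticket.finish_job())
```

```text
43.7917
the job is handed in; nothing more can be done
None
```

The job is done and handed in at 43.8 s of the 72 s allowed. I worked the bar out of the hooks about 20–22 mm up-slope of where I gripped it and laid it on edge, lengthwise, in the tray. I then laid the wide and the medium brush side by side across both rest rails, with the hair beyond the far rail. The narrow brush stayed in the rack.

**Brushes and bystanders:** The final pictures show both brushes flat across the rails and within about 2 mm of centred, and the arm clear of everything. The bowl and jar had not moved.

**Rack:** It shows no shift of a whole pixel (about 2 mm) in the scene camera. Sub-pixel matching was unclear there, at 0.4–0.5 px, because the shadows and contents had changed.

**Checks that disagreed:**
- The scene camera puts the bar within 2 mm of the tray's middle. The side camera says about 6 mm lengthwise and 4 mm across. I left it as it was.
- The bar touched the tray floor about 4 mm lower than my fit predicted, so my estimate of the bed's height was a few mm low. I lowered the bar and both brushes until I felt contact.

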